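# Mount a brake disc on the bench friction tester

## Task

Fit the brake disc with three bolt holes to the friction tester: set it hat up over the white plug in the middle of the hub, turn it until its holes line up with the three studs and seat it fully home, then push the plug's black centre pin flush to lock it. After that swing the load arm round against its stop over the disc and press its knob down until the pad rests on the disc. Let go of everything, and leave the four-hole disc and the other things on the bench where they are.

Things in the scene. Friction and masses are not known exactly. Their poses are not given: they have to be found in the camera images.
- disc: the brake disc to fit: plain steel, about 0.6 kg, hat up on the bench. Ring 104 mm across, 8 mm thick; round hat 56 mm across, its top 26 mm above the ring's underside, hollow below (49 mm inside, top plate 8 mm). In the top: 20.5 mm bore, three 8.5 mm through holes on a 38 mm circle. Origin: centre of the ring's underside; z up the axis; holes along +x and at +120 and -120 degrees about z
- disc4: another disc of the same size and material but with four bolt holes; it does not fit and must stay where it is. Origin: centre of its underside
- spindle: the tester's upright hub, 42 mm across; does not turn by hand. Origin: centre of its flat top face, 110 mm above the bench; z up. Three studs 6 mm across, 14 mm tall, on a 38 mm circle: along +x and at +120, -120 degrees. Middle: white plug 18 mm across, 24 mm tall, top 5 mm chamfered. Seated disc: origin 18 mm below this one; holes off the studs: 14 mm higher, on the stud tips
- pin_top (a point): top centre of the black centre pin (10 mm across) in the white plug: 8 mm above the plug's top at the start, level with it (within half a millimetre) when pushed home. Pushing it in spreads three lips from the plug's side, 8 mm above the hub's face: over the top of a seated disc they hold it down; without one they bar the way
- lock_pin (a joint): how far the centre pin is pushed in: 0 at the start, 0.008 m flush. It needs about 7 N and stays where it is left
- load_pivot (a point): top of the load arm's upright pivot, 182 mm above the bench and 150 mm from the spindle's axis. The arm, a level bar (underside 147 mm above the bench), ends in a head that carries the knob 108 mm from the pivot; a counterweight sticks out 75 mm on the other side
- load_arm (a joint): swing of the load arm about its upright pivot: 0 at its stop, where knob and pad stand on the line from pivot to spindle, over the ring, 42 mm from the spindle's axis. It is 0.9 to 1.5 rad at the start, parked aside; to reach the stop the arm turns counter-clockwise seen from above. Friction about 0.12 N m; stays where it is left
- knob_top (a point): top centre of the load arm's upright black knob, 24 mm across and 26 mm tall, 220 mm above the bench when raised; it can be pinched across. It slides straight down in the arm's head, together with the pad
- pad_holder (a joint): how far the knob and its pad are pushed down: 0 at the start, about 0.014 m when the pad rests on a seated disc's ring (limit 0.018 without a disc). It needs about 2.5 N and stays where it is left
- pad_face (a point): centre of the underside of the pad (14 mm square), straight under the knob, 106 mm below the knob's top
- wrench: open-ended spanner lying on the bench, 180 mm
- screwdriver: screwdriver with a black handle, 200 mm
- cleaner: closed white plastic bottle, 64 mm across, 170 mm tall
- weight_a: brass weight 48 mm across, 40 mm tall
- weight_b: smaller brass weight, 38 mm across, 32 mm tall
- pad_tray: grey divided tray, 100 x 80 x 35 mm
- tape_roll: roll of paper tape, 90 mm across, 20 mm tall

How it is judged:
By the outcome, as a careful person would: the job done as asked, in the order asked, and still so for the second after the job is handed in, with the robot touching nothing.
It also fails if it takes over 61 s, if anything falls off the work surface, if the arm or the gripper's body presses on something with over 40 N, if the wrist force passes 120 N, or if a joint passes its speed limit or range.

## Robot

A 6-joint arm with a two-finger parallel gripper is mounted at the origin on the work surface. World frame = base frame: x ahead of the robot, y to its left, z up, the work surface at z = 0. Lengths are in mm, angles in degrees, forces in N, time in s.
With the tool pointing down it reaches from about 300 to 850 mm from the base axis. Payload 4.2 kg.
Tool frame: the origin (TCP) lies midway between the tips of the shut fingers; the grasp point (between the pads) lies 19 mm behind it; x points along the fingers, y is the direction in which the jaws open and shut, and the axes are right-handed (so a half turn about x gives the same grasp; the last joint's range is limited). The gripper opens to 91 mm and grips with 3 to 60 N. Pads are 32 mm wide; open, the fingers measure 118 mm over their backs; the gripper's body (76 mm by 178 mm) begins 60 mm behind the grasp point.
Start: joints at [-74.886, 18.312, 89.639, -0, 72.044, -1.146], TCP at [161.006, -552.015, 213.976] pointing down, gripper open.
Joint ranges: [-177.97, 177.97], [-48.28, 115.42], [12.27, 149.76], [-77.06, 257.06], [2.81, 150.46], [-146.56, 146.56]. Speed limits (degrees/s): [147.25, 147.25, 180, 180, 180, 180].

## Interface

Orientations are given as [roll, pitch, yaw] about the fixed x, y, z axes, in that order (R = Rz(yaw) Ry(pitch) Rx(roll)).
In Python, from workcell import * gives the robot as it stands.
- The arm moves only by the shell command python3 -m handwheel 'ROWS' [FORCE]. ROWS is a JSON object of lists of equal length, an entry for each row: "gripper": the closure, from 0 (fully open) to 1 (shut); "offset": the shift along the tool's x, y, z in mm, a list of three; "rot": the turn, a rotation vector about the tool's x, y, z in degrees, a list of three. A call has 1 to 5 rows; each row is the pose to reach, as a shift and turn from the pose commanded when the call began, along the tool's axes at that moment; what a row does not reach only later rows make up. A row lasts 1/12 s, in which the tool goes at most 41.7 mm and 7.16 degrees, less where a joint would pass 70% of its speed; a pose out of reach is approached as far as the arm can. A call with a gripper value outside its range is refused whole. The fingers move at their own pace and stop on an object; FORCE is the grip in N (left out, the last holds). Time passes only in rows, so rows that repeat a pose let the fingers close. It gives the time, the measured TCP pose, the force and the opening at its end, in the units of the state.
- state(): the state, without advancing time (a new reading comes with each control period).
- grab_frame(name): name is "scene" or "top" or "wrist"; returns the picture (400x640x3 uint8, red, green, blue); there is no depth.
- camera_params(name): a dict with "fx", "fy", "cx", "cy" (pixels), "position" and "attitude" of the camera in the world; the wrist camera has in their place "hand_eye" (4x4, takes a point from camera to tool coordinates, whose origin is the TCP and whose axes are the tool frame's). Camera axes: x right, y up, looking along -z (the intrinsics and any distortion apply to the point x, -y, -z); pixel columns grow to the right and rows downward; lengths in mm; the calibration is good to about 2 mm. A picture is of the moment at which its call begins: read the wrist's pose just before it. camera_params takes no time and is no camera call.
- job_done(): hands the job in, once; it reports no verdict.
The state is a dict: "time_s": time; "qpos": joint angles; "qvel": joint speeds; "effort": joint torques, N m; "ee_pos": TCP position; "ee_rot": TCP orientation; "force": force on the tool from outside, world axes, zero at the start; "torque": the same for the moment, N m; "gripper_width": finger opening in mm.
Only numpy, scipy, OpenCV 4.12 (cv2) and the standard library are available. Lean on these libraries where they do the work, as an engineer would, in place of code of your own. Each camera call takes 0.05 s, during which the arm holds its last target.

## Working session

There is one attempt and no reset: what is moved stays moved. The work goes in short steps, Python scripts to look and compute and a shell command to move; the robot and the scene stay as the last step left them, time stands still between calls to the robot, and variables do not carry over. Pictures are saved under pics/ and viewed, and the job is handed in when it is done.

```bash
ls; mkdir -p pics; python3 - <<'E'
from workcell import *
import cv2
print(state())
for n in ["scene","top","wrist"]:
    print(n,camera_params(n))
    cv2.imwrite(f"pics/{n}0.png",cv2.cvtColor(grab_frame(n),cv2.COLOR_RGB2BGR))
E
```

```text
pics
{'time_s': 0.0, 'qpos': array([-7.48834168e+01,  1.83524435e+01,  8.97072015e+01,  1.85177152e-04,
        7.20416399e+01, -1.14514363e+00]), 'qvel': array([ 0.03806577, -0.07012519, -0.03072113,  0.06478177, -0.00246258,
        0.06074902]), 'effort': array([ 4.38265079e-04, -4.12458372e+01, -2.31972349e+01,  7.29816710e-02,
        4.54911974e-02, -1.58238681e-04]), 'ee_pos': array([ 160.89360407, -551.51097255,  213.10682998]), 'ee_rot': array([-91.24473558,  89.89871494, 105.01693395]), 'force': array([-1.14712543, -0.233275  , -0.02308326]), 'torque': array([-0.00612598,  0.0074734 , -0.00979478]), 'gripper_width': 90.93674450879267}
scene {'fx': 390.060846485253, 'fy': 390.060846485253, 'cx': 315.05592084646395, 'cy': 204.067167178625, 'position': array([1174.61143248, -469.38068088, 1040.38452329]), 'attitude': array([41.95466202,  0.99355236, 54.47106539])}
top {'fx': 427.13265921181903, 'fy': 427.13265921181903, 'cx': 317.37919950636245, 'cy': 198.1361501587428, 'position': array([ 290.14061123,    5.0092192 , 1287.64111803]), 'attitude': array([ 11.33695414,  -0.92296636, -88.46860658])}
wrist {'fx': 290.5313137676389, 'fy': 290.5313137676389, 'cx': 316.7639385602386, 'cy': 203.10625878232756, 'hand_eye': array([[ 2.66869493e-04,  2.91044894e-01, -9.56709360e-01,
        -1.70781475e+02],
       [ 9.99999827e-01, -5.79480655e-04,  1.02658723e-04,
        -5.69931616e-01],
       [-5.24516269e-04, -9.56709221e-01, -2.91044998e-01,
        -8.25543360e+01],
       [ 0.00000000e+00,  0.00000000e+00,  0.00000000e+00,
         1.00000000e+00]])}
```

View pics/scene0.png

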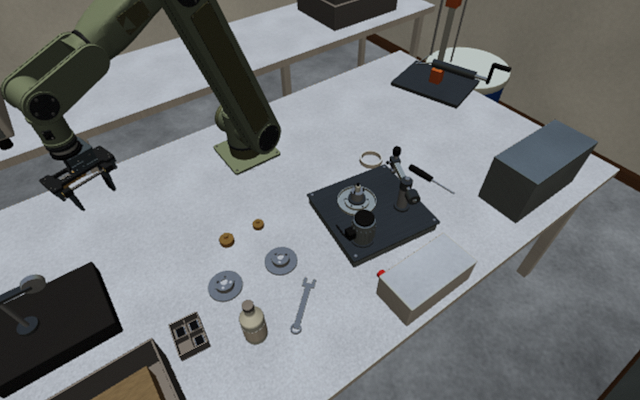

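View pics/top0.png

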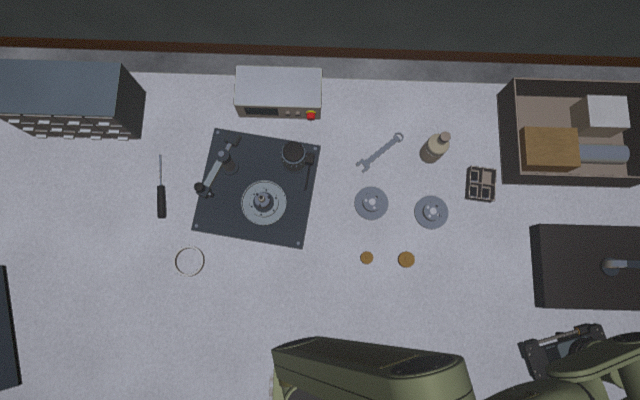

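View pics/wrist0.png

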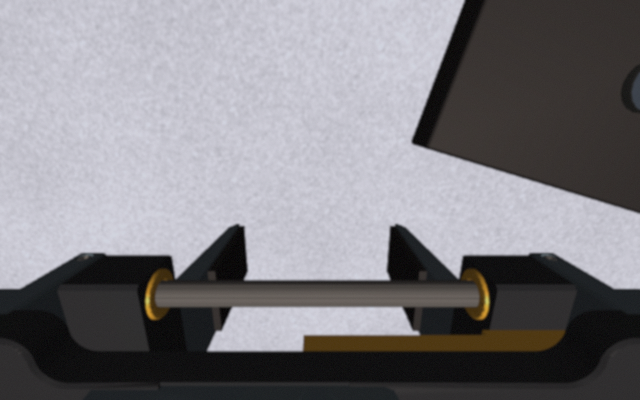

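```bash
cat > h.py <<'E'
import numpy as np, cv2
from scipy.spatial.transform import Rotation as R
from workcell import *
def cam(n, st=None):
    p=camera_params(n)
    if n=="wrist":
        T=np.eye(4);T[:3,:3]=R.from_euler('xyz',st["ee_rot"],degrees=True).as_matrix();T[:3,3]=st["ee_pos"]
        M=T@np.array(p["hand_eye"]); return p,M[:3,:3],M[:3,3]
    return p,R.from_euler('xyz',p["attitude"],degrees=True).as_matrix(),np.array(p["position"])
def unproj(c,u,v,z):
    p,A,o=c
    d=A@np.array([(u-p["cx"])/p["fx"],-(v-p["cy"])/p["fy"],-1.])
    return o+d*(z-o[2])/d[2]
def proj(c,X):
    p,A,o=c
    q=A.T@(np.asarray(X,float)-o)
    return np.array([p["cx"]+p["fx"]*q[0]/-q[2],p["cy"]-p["fy"]*q[1]/-q[2]])
def save(n,im,crop=None,s=1):
    im=cv2.cvtColor(im,cv2.COLOR_RGB2BGR)
    if crop: x0,y0,x1,y1=crop; im=im[y0:y1,x0:x1]
    im=cv2.resize(im,None,fx=s,fy=s,interpolation=cv2.INTER_CUBIC)
    cv2.imwrite(f"pics/{n}.png",im)
E
python3 - <<'E'
from h import *
im=cv2.cvtColor(cv2.imread("pics/top0.png"),cv2.COLOR_BGR2RGB)
save("t1",im,(180,120,330,250),5); save("t2",im,(330,120,490,280),5*0.74)
im=cv2.cvtColor(cv2.imread("pics/scene0.png"),cv2.COLOR_BGR2RGB)
save("s1",im,(200,130,450,270),3.2)
c=cam("top");
for n,u,v,z in [("hub",263,202,110),("d3/4 L",371,203,26),("d R",431,212,26),("base",228,168,182),("knob",205,187,220),("post",293,153,150),("clean",440,143,120)]:
    print(n,unproj(c,u,v,z))
E
```

```text
hub [511.10072788 144.34839271 110.        ]
d3/4 L [ 533.47461506 -170.41605832   26.        ]
d R [ 511.31080209 -351.17696257   26.        ]
base [587.09382583 233.79449566 182.        ]
knob [524.98624591 281.00555968 220.        ]
post [644.24463975  63.77675361 150.        ]
clean [ 696.95176332 -355.81665389  120.        ]
```

View pics/t1.png

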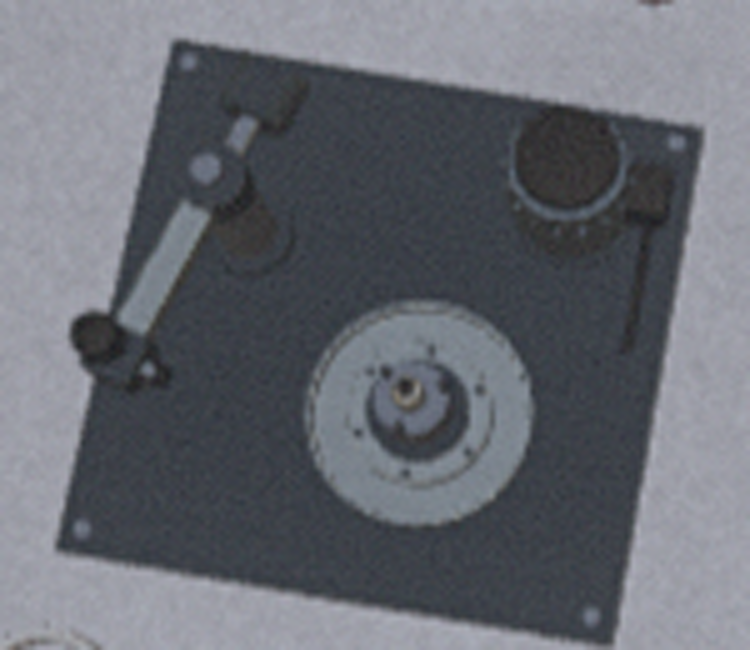

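View pics/t2.png

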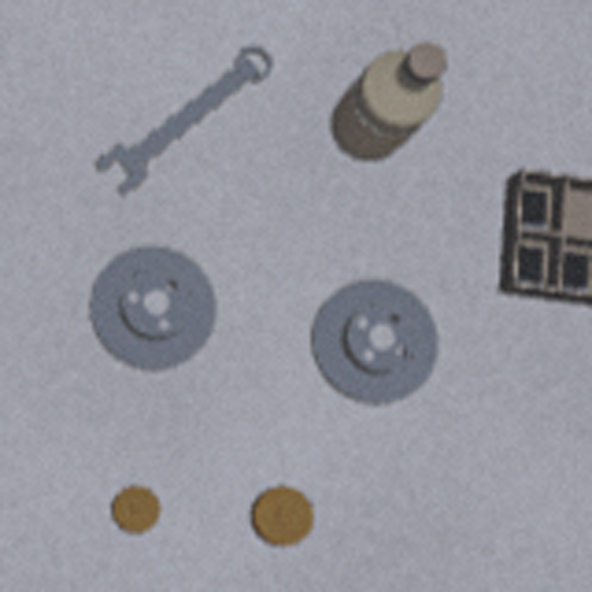

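View pics/s1.png

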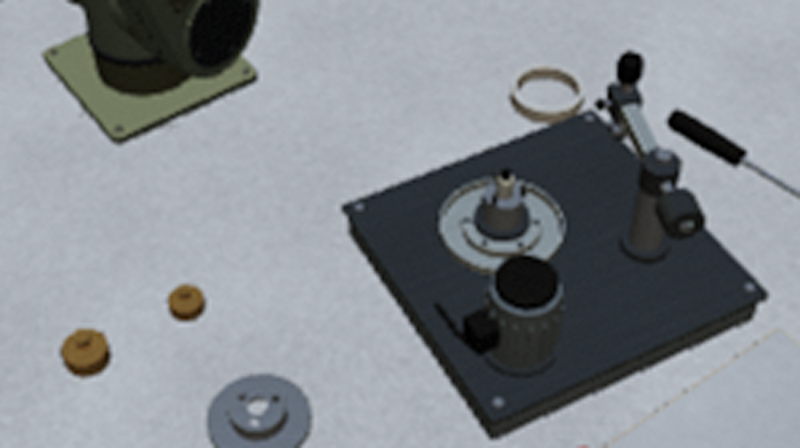

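```bash
python3 - <<'E'
from h import *
c=cam("top")
f=lambda u,v,z:unproj(c,180+u/5,120+v/5,z)
P=f(206,168,182);K=f(97,335,220);S=f(407,385,142)
# t2 scaling 3.7
g=lambda u,v,z:unproj(c,330+u/3.7,120+v/3.7,z)
D=g(156,302,26);
print("pivot",P,"knob",K,"pin",S,"disc",D)
print("dist P-S",np.linalg.norm((P-S)[:2]),"P-K",np.linalg.norm((P-K)[:2]))
a=np.degrees(np.arctan2(*(S-P)[1::-1]));b=np.degrees(np.arctan2(*(K-P)[1::-1]));print("dirs",a,b)
print("K-S",(K-S)[:2],np.linalg.norm((K-S)[:2]))
for u,v in[(133,297),(173,285),(164,325)]:
    h=g(u,v,26)-D; print("hole",h[:2],np.degrees(np.arctan2(h[1],h[0])))
H=f(418,410,110)
for u,v in[(387,374),(445,382),(402,425)]:
    h=f(u,v,124)-S; print("stud",h[:2],np.degrees(np.arctan2(h[1],h[0])),np.linalg.norm(h[:2]))
print("post top",f(570,160,130),g(0,0,0))
s=state();T=R.from_euler('xyz',s["ee_rot"],degrees=True).as_matrix();print(T.round(3))
E
```

```text
pivot [626.48422966 254.70321807 182.        ] knob [524.55383495 295.22685661 220.        ] pin [518.85521043 145.64074983 142.        ] disc [ 537.80863715 -173.91687654   26.        ]
dist P-S 153.227372746817 P-K 109.69033981099288
dirs -134.6209847416503 158.319117907611
K-S [  5.69862452 149.58610678] 149.69461467972124
hole [ 3.59082132 18.78496511] 79.1782305723185
hole [ 14.55563914 -13.88628747] -43.651851247270564
hole [-18.83881309  -6.53864165] -160.85895462843686
stud [ 9.48785714 13.616302  ] 55.13116548852651 16.595876389327913
stud [  5.92281731 -18.74678822] -72.46670889220928 19.66015852622321
stud [-19.02719794   3.7838    ] 168.75273732397835 19.39977845089844
post top [653.49902459  62.10204794 130.        ] [804.4212397  -42.32000018   0.        ]
[[-0.     0.28  -0.96 ]
 [ 0.001 -0.96  -0.28 ]
 [-1.    -0.001 -0.   ]]
```

```bash
python3 -m handwheel '{"gripper":[0,0,0,0,0],"offset":[[0,-19,-35],[0,-38,-70],[0,-57,-105],[0,-76,-140],[0,-95,-175]],"rot":[[-6,0,0],[-12,0,0],[-18,0,0],[-24,0,0],[-30,0,0]]}'
```

```text
time_s: 0.57
ee_pos: [303.2, -410.2, 213.7]
ee_rot: [-115.0, 90.0, 111.6]
force: [1.8, -0.9, 0.2]
gripper_width: 91.1
```

```bash
python3 - <<'E'
from h import *
s=state();T=R.from_euler('xyz',s["ee_rot"],degrees=True).as_matrix();print(s["time_s"],s["ee_pos"],T.round(3))
print(T.T@(np.array([538,-174,200])-s["ee_pos"]))
E
```

```text
0.5667 [ 303.18356752 -410.22769958  213.74096099] [[-0.     0.726 -0.688]
 [ 0.    -0.688 -0.726]
 [-1.    -0.    -0.   ]]
[  13.7918888     7.79660111 -332.98662711]
```

```bash
python3 -m handwheel '{"gripper":[0,0,0,0,0],"offset":[[0,0,-38],[0,2,-76],[2,3,-114],[3,4,-152],[5,5,-190]],"rot":[[-7,0,0],[-14,0,0],[-20,0,0],[-27,0,0],[-34,0,0]]}'
python3 - <<'E'
from h import *
s=state();T=R.from_euler('xyz',s["ee_rot"],degrees=True).as_matrix();print(s["time_s"],s["ee_pos"],T.round(3))
print(T.T@(np.array([538,-174,200])-s["ee_pos"]))
E
```

```text
time_s: 0.98
ee_pos: [438.4, -276.4, 208.9]
ee_rot: [19.9, 90.0, -79.5]
force: [0.3, -0.9, -0.2]
gripper_width: 91.2
0.9833 [ 438.35897983 -276.4134028   208.91358231] [[ 0.     0.987 -0.163]
 [-0.    -0.163 -0.987]
 [-1.     0.     0.   ]]
[   8.89503635   81.59234571 -117.30241845]
```

```bash
python3 -m handwheel '{"gripper":[0,0,0,0,0],"offset":[[2,21,-30],[4,42,-60],[7,63,-90],[9,80,-115],[9,80,-115]],"rot":[[0,0,0],[0,0,0],[0,0,0],[0,0,0],[0,0,0]]}'
python3 - <<'E'
from h import *
s=state();print(s["time_s"],s["ee_pos"],s["ee_rot"],s["qvel"].round(2))
im=grab_frame("wrist");np.savez("w1.npz",im=im,pos=s["ee_pos"],rot=s["ee_rot"]);save("w1",im,None,1.25)
E
```

```text
time_s: 1.4
ee_pos: [538.8, -174.2, 198.9]
ee_rot: [167.1, 89.9, 67.6]
force: [0.0, -0.1, 0.1]
gripper_width: 91.7
1.4 [ 538.79776271 -174.23925571  198.93635032] [167.09669195  89.86415213  67.62072887] [-3.72 -1.64  2.19 -3.8   1.68 -3.42]
```

View pics/w1.png

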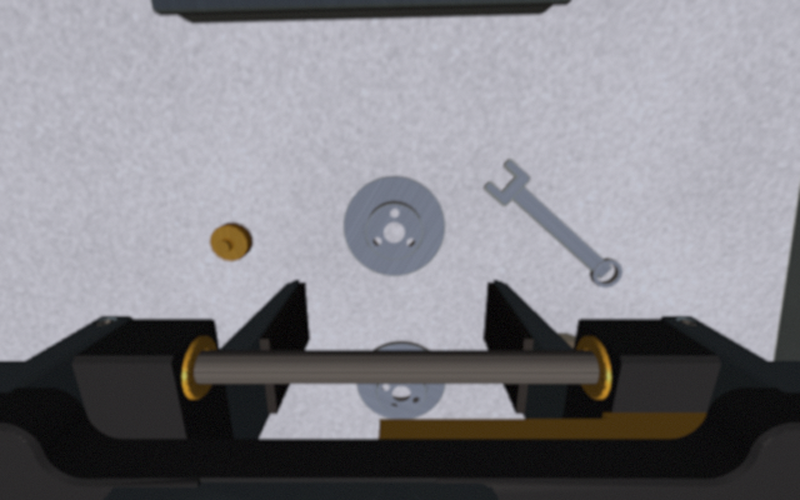

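```bash
python3 - <<'E'
from h import *
d=np.load("w1.npz");im=d["im"];st=dict(ee_pos=d["pos"],ee_rot=d["rot"]);c=cam("wrist",st)
save("w1z",im,(270,135,360,225),8)
for n,u,v,z in[("bore",394,233,26),("h0",394,213,26),("h1",378,241,26),("h2",411,241,26),("ringL",344,226,8),("ringR",445,226,8),("top",394,176,8),("bot",394,275,4)]:
    print(n,unproj(c,u/1.25,v/1.25,z).round(1))
E
```

```text
bore [ 536.7 -173.5   26. ]
h0 [ 539.9 -154.2   26. ]
h1 [ 519.9 -178.9   26. ]
h2 [ 551.7 -184.2   26. ]
ringL [ 486.9 -162.2    8. ]
ringR [ 588.2 -179.1    8. ]
top [ 545.3 -121.4    8. ]
bot [ 528.  -224.3    4. ]
```

View pics/w1z.png

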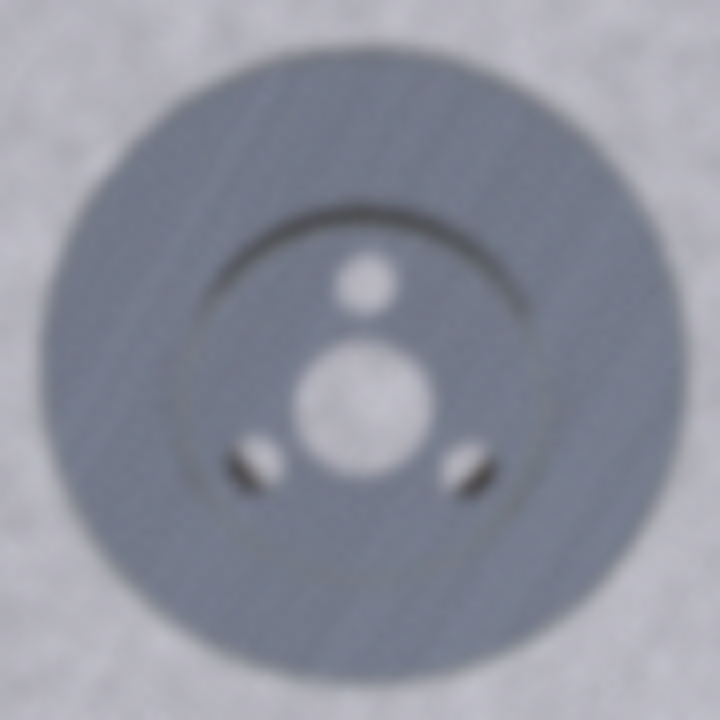

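```bash
python3 - <<'E'
from h import *
d=np.load("w1.npz");st=dict(ee_pos=d["pos"],ee_rot=d["rot"]);c=cam("wrist",st)
f=lambda x,y,z:unproj(c,270+(x+.5)/8-.5,135+(y+.5)/8-.5,z)
B=f(364,407,26);H=[f(366,284,26),f(256,465,26),f(468,468,26)]
print(B,np.mean(H,0));C=np.mean(H,0)
for h in H: q=(h-C);print(np.linalg.norm(q),np.degrees(np.arctan2(q[1],q[0]))%120)
print("ring",(f(43,365,8)+f(687,365,8))/2,np.linalg.norm(f(43,365,8)-f(687,365,8)))
s=state();T=R.from_euler('xyz',s["ee_rot"],degrees=True).as_matrix();print(s["ee_pos"],T.round(3));print((T.T@(B-s["ee_pos"])))
E
```

```text
[ 536.68424124 -172.33656159   26.        ] [ 536.59374673 -172.25860376   26.        ]
18.790923467193178 79.23462344119294
18.803835012036657 79.6916737292398
18.6673752582143 79.49754741923975
ring [ 537.17256784 -169.78871141    8.        ] 102.29624585957112
[ 536.91929103 -176.13563513  199.089881  ] [[-0.001  0.986 -0.165]
 [ 0.001 -0.165 -0.986]
 [-1.    -0.001 -0.   ]]
[173.09207677  -0.67859004  -3.64246995]
```

```bash
python3 -m handwheel '{"gripper":[0,0,0,0,0],"offset":[[40,0,-2],[80,-0.5,-3.5],[120,-0.5,-3.5],[155,-0.5,-3.5],[175,-0.5,-3.5]],"rot":[[0,0,0],[0,0,0],[0,0,0],[0,0,0],[0,0,0]]}'
python3 -m handwheel '{"gripper":[0,0],"offset":[[6,0,0],[6,0,0]],"rot":[[0,0,0],[0,0,0]]}'
python3 - <<'E'
from h import *
s=state();T=R.from_euler('xyz',s["ee_rot"],degrees=True).as_matrix();print(s["time_s"],s["ee_pos"],(T.T@(np.array([536.6,-172.3,26])-s["ee_pos"])))
im=grab_frame("wrist");np.savez("w2.npz",im=im,pos=s["ee_pos"],rot=s["ee_rot"]);save("w2",im,None,1.25)
E
```

```text
time_s: 1.87
ee_pos: [532.3, -174.7, 21.2]
ee_rot: [-94.8, 89.6, 165.4]
force: [-0.0, -0.5, -0.2]
gripper_width: 91.4
time_s: 2.03
ee_pos: [534.1, -175.1, 17.5]
ee_rot: [-94.9, 89.8, 165.3]
force: [0.5, -0.4, 0.1]
gripper_width: 91.3
2.0333 [ 534.12052471 -175.05647389   17.52790857] [-8.4786424   1.94158796 -3.1408818 ]
```

View pics/w2.png

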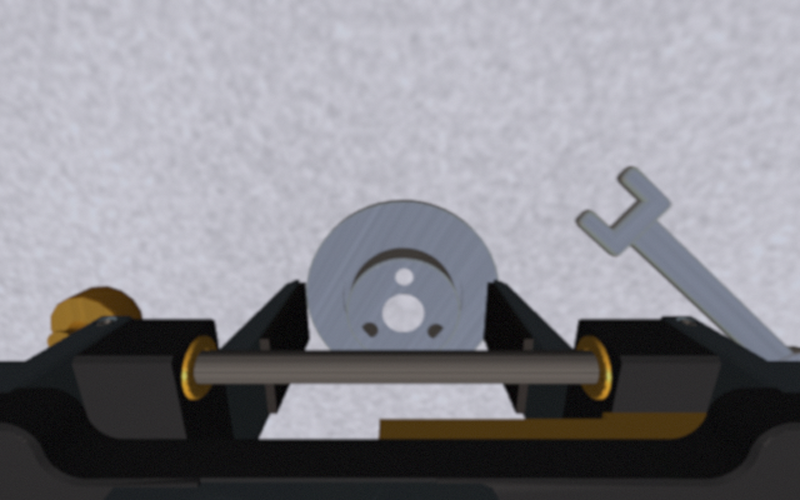

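```bash
python3 - <<'E'
from h import *
d=np.load("w2.npz");st=dict(ee_pos=d["pos"],ee_rot=d["rot"]);c=cam("wrist",st)
f=lambda x,y,z:unproj(c,(x+.5)/1.25-.5,(y+.5)/1.25-.5,z)
B=f(403,313,26);T=R.from_euler('xyz',st["ee_rot"],degrees=True).as_matrix()
print(B,T.T@(B-st["ee_pos"]),f(404,277,26),state()["ee_pos"],state()["ee_rot"])
E
```

```text
[ 537.76627834 -172.1148423    26.        ] [-8.48285524  3.05937048 -3.52171383] [ 541.32839003 -153.60600929   26.        ] [ 535.58431346 -175.42636866   19.17989002] [ -51.89948113   89.98032778 -151.68694386]
```

```bash
python3 -m handwheel '{"gripper":[0,0,0],"offset":[[4,1.5,-2],[6.5,1.5,-3],[6.5,1.5,-3]],"rot":[[0,0,0],[0,0,0],[0,0,0]]}'
python3 - <<'E'
from h import *
s=state();T=R.from_euler('xyz',s["ee_rot"],degrees=True).as_matrix();print(s["time_s"],s["ee_pos"],(T.T@(np.array([537,-172.2,26])-s["ee_pos"])),s["qvel"].round(1))
im=grab_frame("wrist");np.savez("w3.npz",im=im,pos=s["ee_pos"],rot=s["ee_rot"]);save("w3",im,(200,180,440,320),3.3)
E
```

```text
time_s: 2.33
ee_pos: [538.4, -172.0, 13.4]
ee_rot: [79.6, 89.9, -20.2]
force: [-0.5, 0.0, 1.0]
gripper_width: 91.3
2.3333 [ 538.42932679 -172.03459874   13.37345787] [-12.62900272  -1.3568009    0.40899917] [ 0.  -0.   0.2 -0.1  0.4 -0.1]
```

View pics/w3.png

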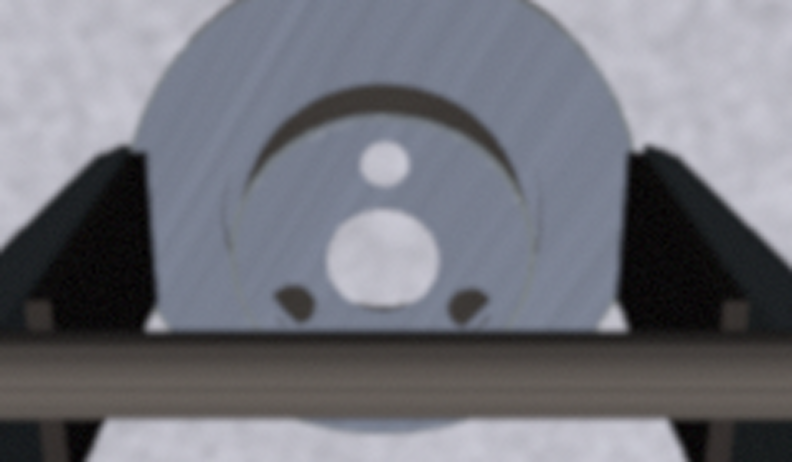

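```bash
python3 - <<'E'
from h import *
d=np.load("w3.npz");st=dict(ee_pos=d["pos"],ee_rot=d["rot"]);c=cam("wrist",st)
f=lambda x,y,z:unproj(c,(x+.5)/3.3-.5+200,(y+.5)/3.3-.5+180,z)
B=f(383,260,26);T=R.from_euler('xyz',st["ee_rot"],degrees=True).as_matrix()
print(B,T.T@(B-st["ee_pos"]))
E
python3 -m handwheel '{"gripper":[0.2,0.5,0.6,0.6,0.6],"offset":[[1,0,0],[1,0,0],[1,0,0],[1,0,0],[1,0,0]],"rot":[[0,0,0],[0,0,0],[0,0,0],[0,0,0],[0,0,0]]}' 40
```

```text
[ 537.47428816 -171.71564109   26.        ] [-12.62846452  -0.97119308  -0.14854826]
time_s: 2.8
ee_pos: [537.8, -172.0, 11.5]
ee_rot: [60.4, 90.0, -39.3]
force: [-0.5, 1.3, -0.2]
gripper_width: 60.8
```

```bash

python3 -m handwheel '{"gripper":[0.7,0.8,0.8],"offset":[[0,0,0],[0,0,0],[0,0,0]],"rot":[[0,0,0],[0,0,0],[0,0,0]]}' 40
python3 - <<'E'
from h import *
s=state();T=R.from_euler('xyz',s["ee_rot"],degrees=True).as_matrix();print(s["ee_pos"],np.degrees(np.arctan2(T[1,1],T[0,1])),s["force"])
im=grab_frame("wrist");np.savez("w4.npz",im=im,pos=s["ee_pos"],rot=s["ee_rot"]);save("w4",im,(200,180,440,320),3.3)
E
```

```text
time_s: 3.05
ee_pos: [537.8, -172.0, 11.5]
ee_rot: [-33.5, 90.0, -133.2]
force: [-0.4, 0.3, 0.5]
gripper_width: 55.0
[ 537.75366121 -171.98159644   11.47658124] -9.741492063272643 [-0.41854881  0.25839686  0.4870356 ]
```

View pics/w4.png

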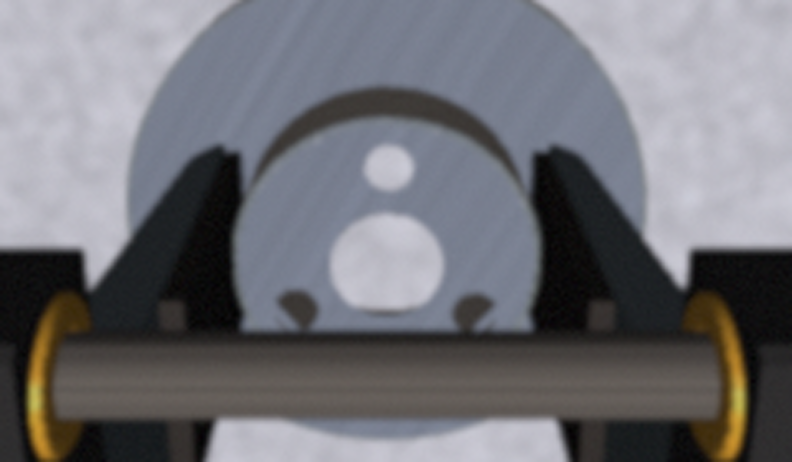

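```bash
python3 - <<'E'
from h import *
d=np.load("w4.npz");st=dict(ee_pos=d["pos"],ee_rot=d["rot"]);c=cam("wrist",st)
f=lambda x,y,z:unproj(c,(x+.5)/3.3-.5+200,(y+.5)/3.3-.5+180,z)
T=R.from_euler('xyz',st["ee_rot"],degrees=True).as_matrix()
for p in[(386,263),(388,166)]:
    B=f(*p,26);print(B,T.T@(B-st["ee_pos"]))
E
python3 -m handwheel '{"gripper":[0.8,0.8,0.8,0.8,0.8],"offset":[[-15,0,0],[-50,0,0],[-90,0,0],[-130,0,0],[-160,0,0]],"rot":[[0,0,0],[0,0,0],[0,0,0],[0,0,0],[0,0,0]]}' 40
```

```text
[ 537.43115016 -171.37671525   26.        ] [-14.52343469  -0.4207902   -0.54071002]
[ 540.96343604 -152.83051547   26.        ] [-14.5245917   -0.07751118 -19.41716964]
time_s: 3.52
ee_pos: [537.7, -171.9, 173.5]
ee_rot: [78.4, 90.0, -21.3]
force: [1.5, -0.9, -4.8]
gripper_width: 55.0
```

```bash

python3 -m handwheel '{"gripper":[0.8,0.8,0.8,0.8,0.8],"offset":[[-15,-10,-20],[-35,-26,-50],[-55,-43,-86],[-70,-60,-122],[-80,-77,-157]],"rot":[[2,0,0],[7,0,0],[13,0,0],[18,0,0],[23,0,0]]}' 40
python3 - <<'E'
from h import *
s=state();T=R.from_euler('xyz',s["ee_rot"],degrees=True).as_matrix();print(s["ee_pos"],np.degrees(np.arctan2(T[1,1],T[0,1])))
print(T.T@(np.array([464,79,253])-s["ee_pos"]))
E
```

```text
time_s: 3.93
ee_pos: [488.1, -5.1, 251.1]
ee_rot: [-60.3, 90.0, 176.6]
force: [1.1, 1.4, -5.5]
gripper_width: 54.9
[488.09097854  -5.10073191 251.12521233] -33.06554129064811
[ -1.86525647 -66.07509896 -57.33607327]
```

```bash

python3 -m handwheel '{"gripper":[0.8,0.8,0.8,0.8],"offset":[[0,-25,-22],[0,-48,-42],[0,-65,-57],[0,-65,-57]],"rot":[[3,0,0],[6,0,0],[6,0,0],[6,0,0]]}' 40
python3 - <<'E'
from h import *
s=state();T=R.from_euler('xyz',s["ee_rot"],degrees=True).as_matrix();print(s["ee_pos"],np.degrees(np.arctan2(T[1,1],T[0,1])),s["qvel"].round(1))
im=grab_frame("wrist");s2=state();print(s2["ee_pos"],s2["ee_rot"]);np.savez("w5.npz",im=im,pos=s["ee_pos"],rot=s["ee_rot"]);save("w5",im,None,1.25)
E
```

```text
time_s: 4.27
ee_pos: [462.6, 80.5, 249.7]
ee_rot: [-82.7, 89.7, 148.8]
force: [-0.1, -0.6, -6.4]
gripper_width: 54.8
[462.62941756  80.48330893 249.65609146] -38.50724984088822 [-3.4  0.8 -0.8 -4.8 -0.7 -3.3]
[463.58347624  78.38514625 249.68687015] [ -46.1865745    89.83360582 -174.7109914 ]
```

View pics/w5.png

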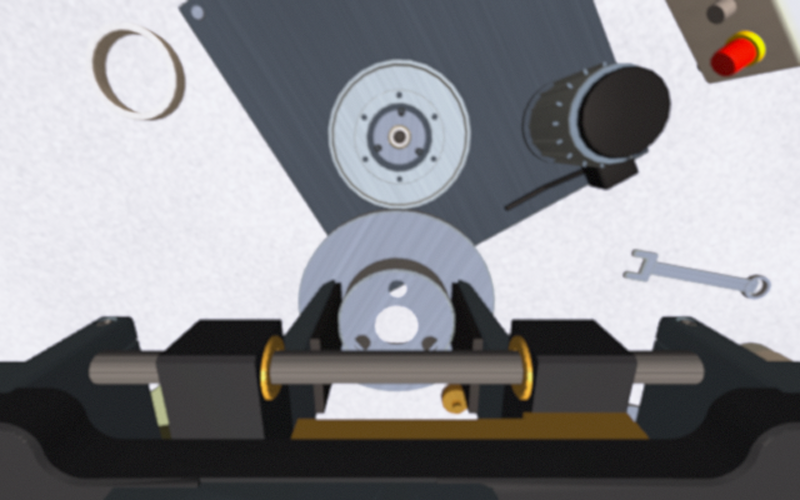

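```bash

python3 -m handwheel '{"gripper":[0.8,0.8],"offset":[[0,0,0],[0,0,0]],"rot":[[0,0,0],[0,0,0]]}' 40
python3 - <<'E'
from h import *
s=state();print(s["ee_pos"],s["qvel"].round(1))
im=grab_frame("wrist");np.savez("w6.npz",im=im,pos=s["ee_pos"],rot=s["ee_rot"]);save("w6a",im,(285,75,355,145),9);save("w6b",im,(240,165,400,285),5)
E
```

```text
time_s: 4.48
ee_pos: [465.0, 76.1, 250.1]
ee_rot: [-18.1, 89.9, -146.9]
force: [-0.7, -1.6, -5.3]
gripper_width: 55.1
[465.00006116  76.08633817 250.13251454] [-0.7 -0.1 -0.6  0.2  0.1  0.1]
```

View pics/w6a.png

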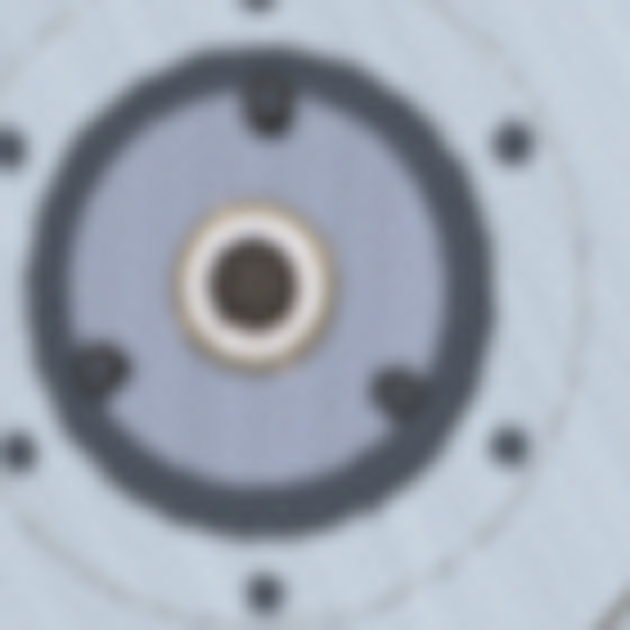

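View pics/w6b.png

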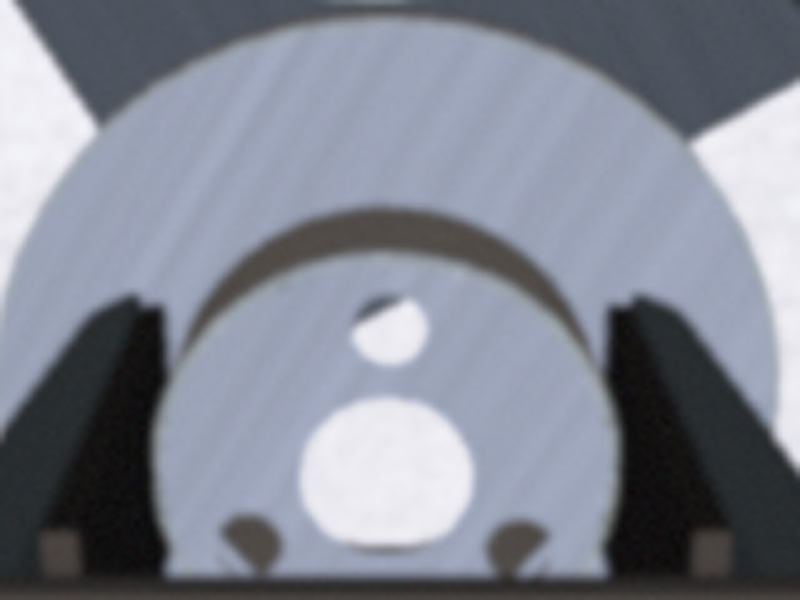

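```bash
cat > fit.py <<'E'
from h import *
d=np.load("w6.npz");st=dict(ee_pos=d["pos"],ee_rot=d["rot"]);c=cam("wrist",st)
f=lambda x,y,z:unproj(c,(x+.5)/9-.5+285,(y+.5)/9-.5+75,z)
T=R.from_euler('xyz',st["ee_rot"],degrees=True).as_matrix()
S=f(254,284,142);P=f(253.5,287,129.5)
print("pin",S,"plug",P)
F=[f(270,102,124),f(98,372,124),f(402,396,124)];C=np.mean(F,0);print("studs centre",C)
for q in F: q=q-C;print(np.linalg.norm(q),np.degrees(np.arctan2(q[1],q[0]))%120)
hc=f(258,290,110);print("hub face",hc)
# disc via crop b
g=lambda x,y,z:unproj(c,(x+.5)/5-.5+240,(y+.5)/5-.5+165,z)
zt=st["ee_pos"][2]+14.5
B=g(387,472,zt);H=g(390,330,zt)
print("disc in tool",T.T@(B-st["ee_pos"]),"hole dir",np.degrees(np.arctan2(*(H-B)[1::-1])),np.linalg.norm(H-B))
print("psi",np.degrees(np.arctan2(T[1,1],T[0,1])))
im=cv2.cvtColor(d["im"],cv2.COLOR_RGB2BGR)[75:145,285:355];im=cv2.resize(im,None,fx=9,fy=9,interpolation=cv2.INTER_CUBIC)
import sys
x,y,a=map(float,sys.argv[1:4])
def circ(cx,cy,z,r,col):
    pts=[(proj(c,[cx+r*np.cos(t),cy+r*np.sin(t),z])-[285,75]+.5)*9-.5 for t in np.linspace(0,6.3,60)]
    cv2.polylines(im,[np.int32(np.round(pts))],True,col,1)
circ(x,y,142,5,(0,0,255));circ(x,y,129,9,(0,255,0));circ(x,y,110,21,(255,0,0))
for k in range(3):
    t=np.radians(a+120*k);circ(x+19*np.cos(t),y+19*np.sin(t),124,3,(0,0,255));circ(x+19*np.cos(t),y+19*np.sin(t),110,3,(0,255,0))
cv2.imwrite("pics/"+sys.argv[4],im)
E
python3 fit.py 515 142 50 f1.png
```

```text
pin [518.17252772 149.18058521 142.        ] plug [518.00577701 149.33835994 129.5       ]
studs centre [517.98202385 148.89198814 124.        ]
19.1080769160158 46.81695763249013
19.15858492403132 46.84171581281592
19.1262204330285 46.96038728444982
hub face [518.28382827 149.316847   110.        ]
disc in tool [-14.50060542  -0.38763939  -0.50278587] hole dir 50.18377055645129 18.26491470025195
psi -38.77052384720139
```

```bash
python3 fit.py 518.1 149.2 46.9 f2.png >/dev/null
```

```text
(no output)
```

View pics/f2.png

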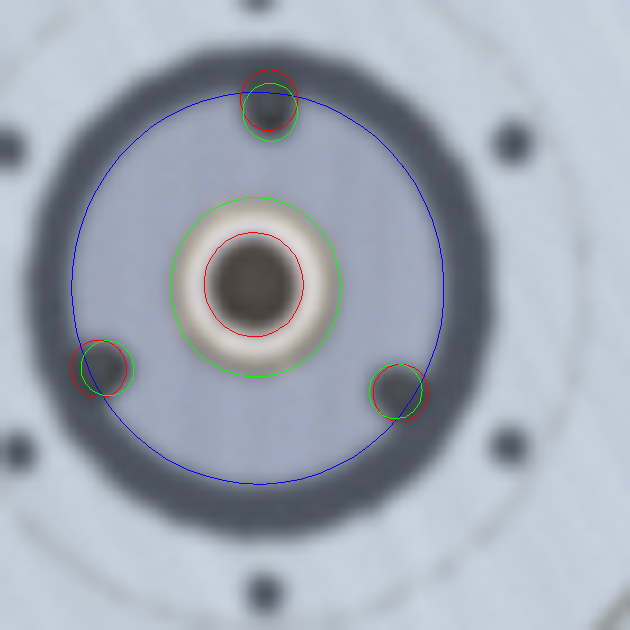

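```bash

python3 -m handwheel '{"gripper":[0.8,0.8,0.8,0.8,0.8],"offset":[[0,-1,-25],[0,-2,-55],[0,-4,-80],[0,-4,-89.8],[0,-4,-89.8]],"rot":[[1,0,0],[2,0,0],[3.4,0,0],[3.4,0,0],[3.4,0,0]]}' 40
python3 -m handwheel '{"gripper":[0.8,0.8,0.8,0.8,0.8],"offset":[[25,0,0],[50,0,0],[75,0,0],[84,0,0],[84,0,0]],"rot":[[0,0,0],[0,0,0],[0,0,0],[0,0,0],[0,0,0]]}' 40
python3 - <<'E'
from h import *
s=state();T=R.from_euler('xyz',s["ee_rot"],degrees=True).as_matrix();print(s["ee_pos"],np.degrees(np.arctan2(T[1,1],T[0,1])),s["qvel"].round(1))
print("spindle in tool",T.T@(np.array([518.1,149.2,110])-s["ee_pos"]))
im=grab_frame("wrist");np.savez("w7.npz",im=im,pos=s["ee_pos"],rot=s["ee_rot"]);save("w7",im,(240,165,400,285),5)
save("s7",grab_frame("scene"),(280,130,460,270),4.2)
E
```

```text
time_s: 4.95
ee_pos: [519.9, 150.1, 250.0]
ee_rot: [-108.5, 90.0, 119.3]
force: [-0.0, 0.2, -4.6]
gripper_width: 55.1
time_s: 5.37
ee_pos: [516.2, 147.7, 164.3]
ee_rot: [-28.8, 89.6, -161.0]
force: [-0.5, 0.1, -5.2]
gripper_width: 55.1
[516.16056104 147.70379592 164.34677289] -42.200653159483196 [ 0.3 -1.7 -4.3  0.2  1.4  0.1]
spindle in tool [54.32938808  0.61327183 -2.74103305]
```

View pics/w7.png

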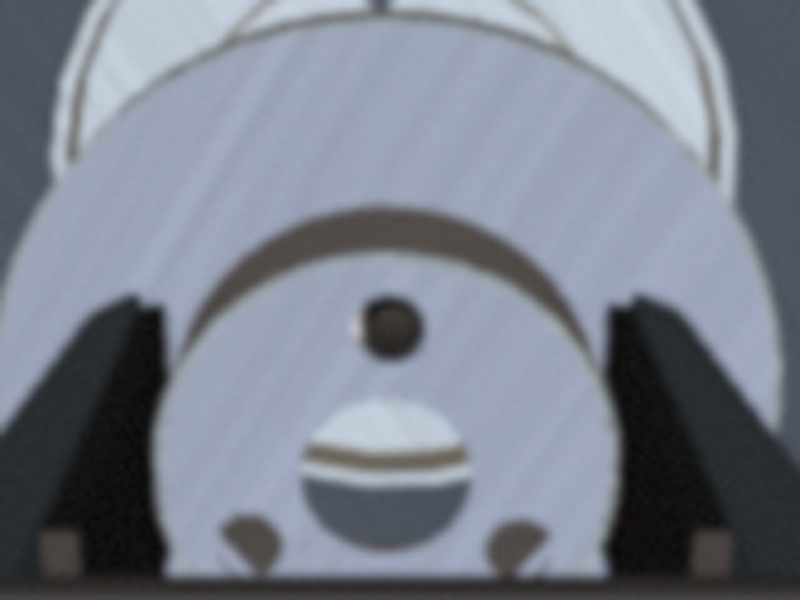

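View pics/s7.png

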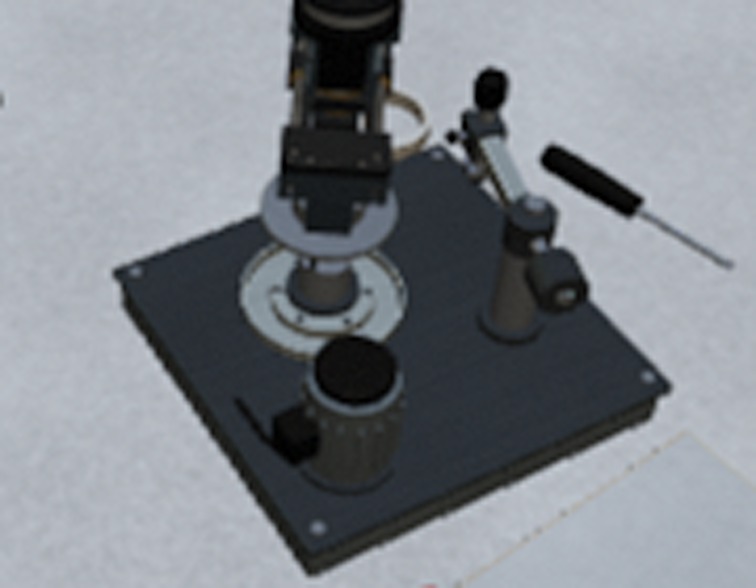

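```bash

python3 -m handwheel '{"gripper":[0.8,0.8,0.8],"offset":[[8,0,0],[8,0,0],[8,0,0]],"rot":[[0,0,0],[0,0,0],[0,0,0]]}' 40
python3 - <<'E'
from h import *
for i in range(2):
    s=state();T=R.from_euler('xyz',s["ee_rot"],degrees=True).as_matrix();print(s["ee_pos"],np.degrees(np.arctan2(T[1,1],T[0,1])),s["qvel"].round(1))
    print("spindle in tool",T.T@(np.array([518.1,149.2,110])-s["ee_pos"]))
    im=grab_frame("wrist")
np.savez("w8.npz",im=im,pos=s["ee_pos"],rot=s["ee_rot"]);save("w8",im,(280,210,360,275),9)
E
```

```text
time_s: 5.72
ee_pos: [518.4, 149.3, 159.4]
ee_rot: [133.9, 90.0, 1.7]
force: [-0.2, 0.1, -5.3]
gripper_width: 54.9
[518.38715323 149.32001236 159.3573887 ] -42.14130543901052 [ 0.1 -0.1 -0.3  0.1 -0.1  0. ]
spindle in tool [49.35719249 -0.15517392  0.3035618 ]
[518.53356025 149.41218604 159.4679946 ] -42.139497774096 [ 0.   0.  -0.2 -0.  -0.1  0. ]
spindle in tool [49.46748934 -0.21178825  0.48798696]
```

View pics/w8.png

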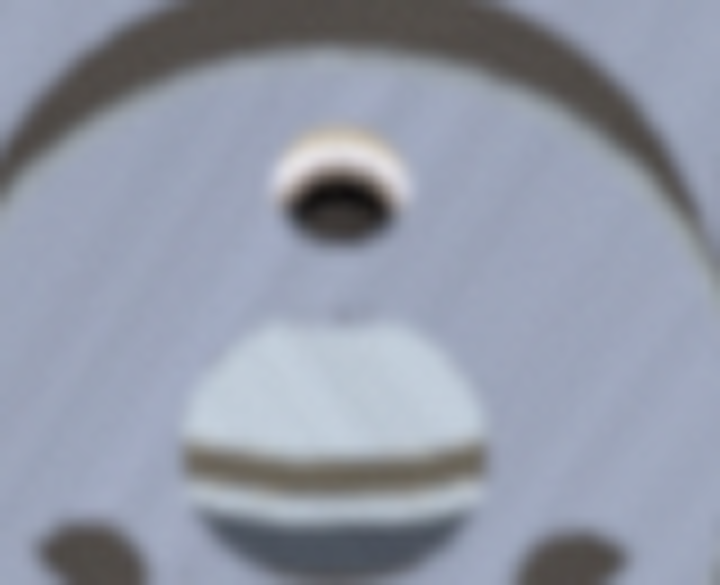

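```bash

python3 -m handwheel '{"gripper":[0.8,0.8,0.8,0.8,0.8],"offset":[[8,0.2,0.9],[20,0.2,0.9],[30,0.2,0.9],[36,0.2,0.9],[36,0.2,0.9]],"rot":[[0,0,0],[0,0,0],[0,0,0],[0,0,0],[0,0,0]]}' 40
python3 - <<'E'
from h import *
s=state();T=R.from_euler('xyz',s["ee_rot"],degrees=True).as_matrix();print(s["ee_pos"],np.degrees(np.arctan2(T[1,1],T[0,1])),s["qvel"].round(1),s["force"])
print("spindle in tool",T.T@(np.array([518.1,149.2,110])-s["ee_pos"]))
im=grab_frame("wrist")
np.savez("w9.npz",im=im,pos=s["ee_pos"],rot=s["ee_rot"]);save("w9",im,(280,210,360,275),9)
E
```

```text
time_s: 6.23
ee_pos: [517.5, 148.5, 121.3]
ee_rot: [-29.7, 89.9, -161.8]
force: [1.2, 0.8, -6.6]
gripper_width: 55.0
[517.45786911 148.51897856 121.30288281] -42.13346360353613 [ 0.1 -0.9 -1.5  0.   2.2 -0. ] [ 1.15999076  0.77803934 -6.64401135]
spindle in tool [11.30151377  0.02853532 -0.95197384]
```

View pics/w9.png

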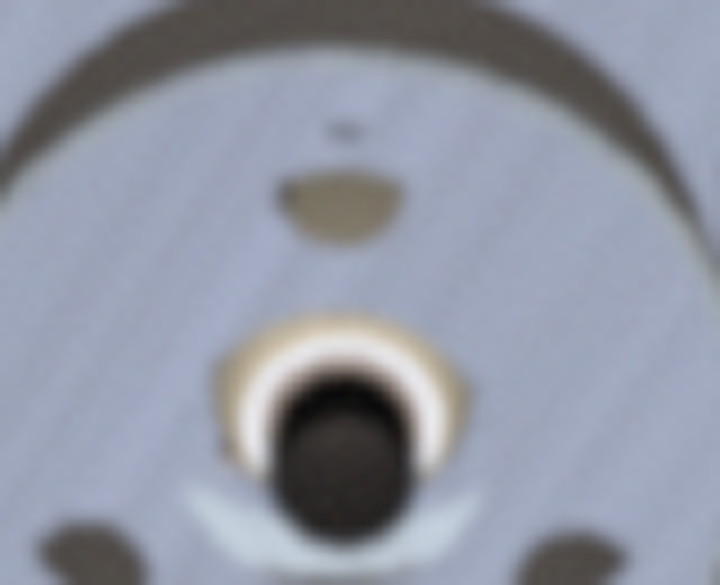

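```bash

python3 -m handwheel '{"gripper":[0.8,0.8,0.8],"offset":[[0,0.5,0],[2,0.5,0],[2,0.5,0]],"rot":[[0,0,0],[0,0,0],[0,0,0]]}' 40
python3 - <<'E'
from h import *
s=state();T=R.from_euler('xyz',s["ee_rot"],degrees=True).as_matrix();print(s["ee_pos"],np.degrees(np.arctan2(T[1,1],T[0,1])),s["qvel"].round(1),s["force"])
print("spindle in tool",T.T@(np.array([518.1,149.2,110])-s["ee_pos"]))
im=grab_frame("wrist")
np.savez("w10.npz",im=im,pos=s["ee_pos"],rot=s["ee_rot"]);save("w10",im,(280,210,360,275),9)
E
```

```text
time_s: 6.53
ee_pos: [518.2, 148.2, 121.0]
ee_rot: [101.5, 90.0, -30.6]
force: [-0.3, 0.4, -5.2]
gripper_width: 55.0
[518.19950022 148.20809554 120.95050152] -42.141910850917014 [ 0.1 -0.1  0.   0.   0.4 -0.1] [-0.25238634  0.38193386 -5.15912948]
spindle in tool [10.9504237  -0.74072663 -0.66843346]
```

View pics/w10.png

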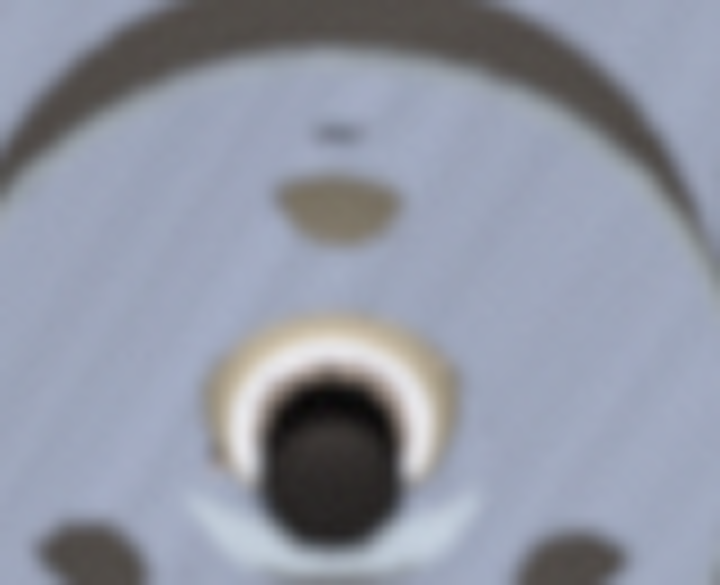

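```bash

python3 -m handwheel '{"gripper":[0.8,0.8,0.8,0.8],"offset":[[2,0,0],[4,0,0],[6,0,0],[7,0,0]],"rot":[[0,0,0],[0,0,0],[0,0,0],[0,0,0]]}' 40
python3 -m handwheel '{"gripper":[0.8],"offset":[[1,0,0]],"rot":[[0,0,0]]}' 40
python3 - <<'E'
from h import *
s=state();T=R.from_euler('xyz',s["ee_rot"],degrees=True).as_matrix();print(s["ee_pos"],np.degrees(np.arctan2(T[1,1],T[0,1])),s["qvel"].round(1),s["force"],s["torque"])
print("spindle in tool",T.T@(np.array([518.1,149.2,110])-s["ee_pos"]))
im=grab_frame("wrist")
np.savez("w11.npz",im=im,pos=s["ee_pos"],rot=s["ee_rot"]);save("w11",im,(240,165,400,285),5)
E
```

```text
time_s: 6.92
ee_pos: [517.9, 148.2, 113.5]
ee_rot: [-24.3, 90.0, -156.4]
force: [0.0, -0.2, -5.7]
gripper_width: 54.6
time_s: 7.0
ee_pos: [518.1, 148.2, 112.6]
ee_rot: [-17.8, 90.0, -149.9]
force: [0.5, 0.3, -5.9]
gripper_width: 54.8
[518.08540558 148.2041306  112.59926125] -42.14118191083157 [ 0.   0.7  0.7  0.  -1.7  0. ] [ 0.46737407  0.27589576 -5.89122037] [-0.01210504 -0.08706984  0.02122639]
spindle in tool [ 2.59910126 -0.65711892 -0.74899619]
```

View pics/w11.png

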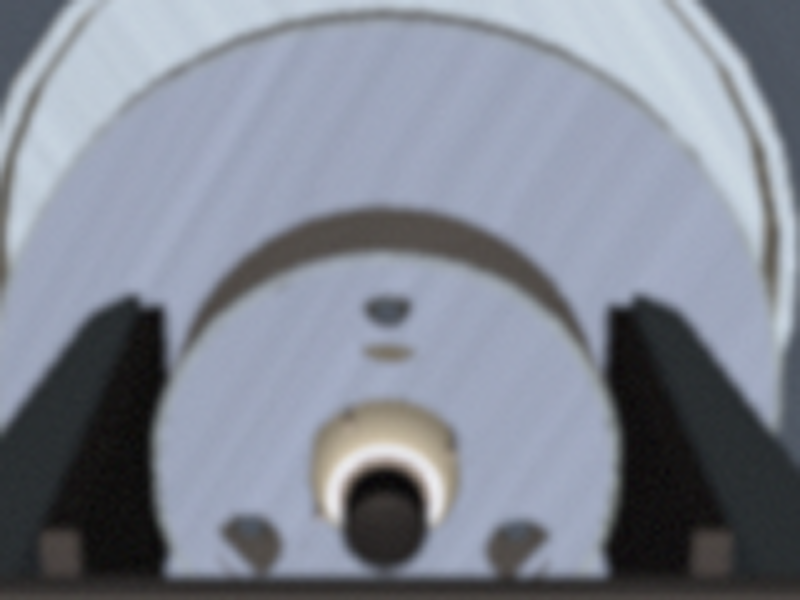

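```bash

python3 -m handwheel '{"gripper":[0.8,0.8,0.8,0.8],"offset":[[2,0,0],[4,0,0],[6,0,0],[7,0,0]],"rot":[[0,0,0],[0,0,0],[0,0,0],[0,0,0]]}' 40
python3 -m handwheel '{"gripper":[0.8,0.8],"offset":[[1,0,0],[1.5,0,0]],"rot":[[0,0,0],[0,0,0]]}' 40
python3 -m handwheel '{"gripper":[0.8,0.8],"offset":[[0.5,0,0],[1,0,0]],"rot":[[0,0,0],[0,0,0]]}' 40

```

```text
time_s: 7.38
ee_pos: [518.0, 148.2, 105.4]
ee_rot: [-28.9, 90.0, -161.1]
force: [-0.0, 0.7, -6.0]
gripper_width: 54.7
time_s: 7.55
ee_pos: [518.1, 148.2, 104.1]
ee_rot: [-17.1, 90.0, -149.2]
force: [-0.7, -0.8, -5.7]
gripper_width: 55.1
time_s: 7.72
ee_pos: [518.3, 148.2, 103.5]
ee_rot: [117.7, 90.0, -14.5]
force: [-0.3, -0.8, -2.1]
gripper_width: 54.9
```

```bash

python3 -m handwheel '{"gripper":[0.8,0.8],"offset":[[0.5,0,0],[0.7,0,0]],"rot":[[0,0,0],[0,0,0]]}' 40
python3 -m handwheel '{"gripper":[0.5,0.3,0.2,0.2],"offset":[[0,0,0],[0,0,0],[0,0,0],[0,0,0]],"rot":[[0,0,0],[0,0,0],[0,0,0],[0,0,0]]}' 40
python3 - <<'E'
from h import *
s=state();print(s["force"],s["gripper_width"])
im=grab_frame("wrist")
np.savez("w12.npz",im=im,pos=s["ee_pos"],rot=s["ee_rot"]);save("w12",im,None,1.25)
E
```

```text
time_s: 7.88
ee_pos: [518.3, 148.2, 103.5]
ee_rot: [134.9, 90.0, 2.7]
force: [-2.0, -0.7, 2.5]
gripper_width: 54.9
time_s: 8.22
ee_pos: [519.0, 148.4, 103.0]
ee_rot: [143.7, 89.9, 11.6]
force: [-0.4, -1.3, 0.0]
gripper_width: 71.2
[-0.4123876  -1.32635422  0.03665454] 71.17181433002143
```

View pics/w12.png

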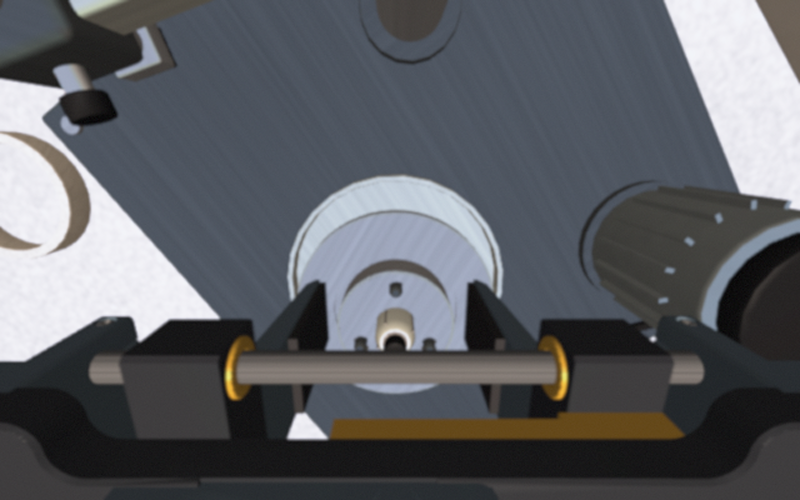

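```bash

python3 -m handwheel '{"gripper":[0.2,0.2,0.4,0.8,1],"offset":[[-10,0,0],[-35,0,0],[-60,0,0],[-70,0,0],[-70,0,0]],"rot":[[0,0,0],[0,0,0],[0,0,0],[0,0,0],[0,0,0]]}' 40
python3 -m handwheel '{"gripper":[1,1,1],"offset":[[0,0,0],[0,0,0],[0,0,0]],"rot":[[0,0,0],[0,0,0],[0,0,0]]}' 40
python3 - <<'E'
from h import *
s=state();T=R.from_euler('xyz',s["ee_rot"],degrees=True).as_matrix();print(s["ee_pos"],s["force"],s["gripper_width"])
print("spindle in tool",T.T@(np.array([518.1,149.2,142])-s["ee_pos"]))
im=grab_frame("wrist")
np.savez("w13.npz",im=im,pos=s["ee_pos"],rot=s["ee_rot"]);save("w13",im,None,1.25)
E
```

```text
time_s: 8.68
ee_pos: [520.1, 148.8, 175.8]
ee_rot: [146.1, 89.6, 14.0]
force: [0.3, 0.0, -0.5]
gripper_width: 56.1
time_s: 8.93
ee_pos: [517.2, 148.0, 171.1]
ee_rot: [-31.1, 89.8, -163.3]
force: [-0.8, 0.5, -0.3]
gripper_width: 36.1
[517.20135207 147.99108748 171.14579444] [-0.83919856  0.51286026 -0.34659318] 36.06065442020788
spindle in tool [29.14194953 -0.09851874 -1.57589426]
```

View pics/w13.png

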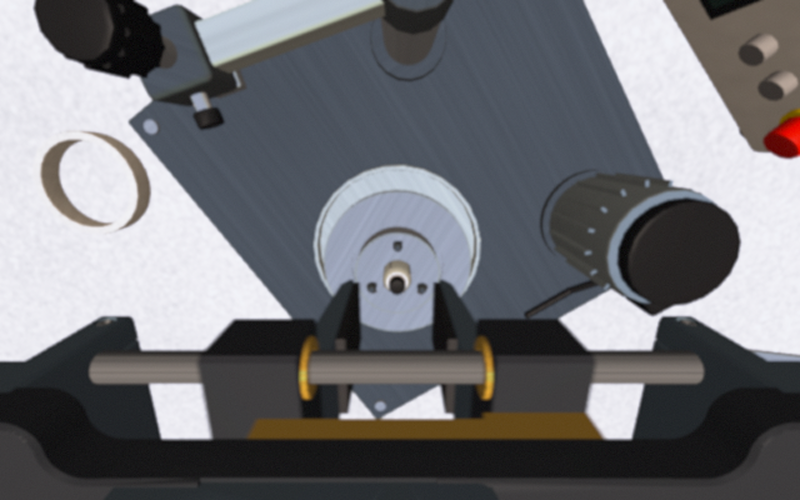

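```bash

python3 -m handwheel '{"gripper":[1,1,1,1,1],"offset":[[0,0,0],[0,0,0],[5,0,-0.5],[12,0,-0.5],[20,0,-0.5]],"rot":[[0,0,0],[0,0,0],[0,0,0],[0,0,0],[0,0,0]]}' 40
python3 -m handwheel '{"gripper":[1,1],"offset":[[5,0,0],[6,0,0]],"rot":[[0,0,0],[0,0,0]]}' 40
python3 - <<'E'
from h import *
s=state();T=R.from_euler('xyz',s["ee_rot"],degrees=True).as_matrix();print(s["ee_pos"],s["force"],s["gripper_width"])
print("spindle in tool",T.T@(np.array([518.1,149.2,142])-s["ee_pos"]))
save("w14",grab_frame("wrist"),(220,150,420,300),4)
E
```

```text
time_s: 9.4
ee_pos: [518.5, 148.6, 152.0]
ee_rot: [106.6, 90.0, -25.5]
force: [0.1, -1.1, -0.3]
gripper_width: 0.8
time_s: 9.57
ee_pos: [517.5, 148.3, 144.9]
ee_rot: [-30.8, 89.8, -163.0]
force: [-0.3, -0.2, -0.2]
gripper_width: 0.7
[517.53252714 148.32363066 144.92952615] [-0.27744107 -0.22017392 -0.19240721] 0.7133417355544979
spindle in tool [ 2.92698024 -0.16243406 -1.03854418]
```

View pics/w14.png

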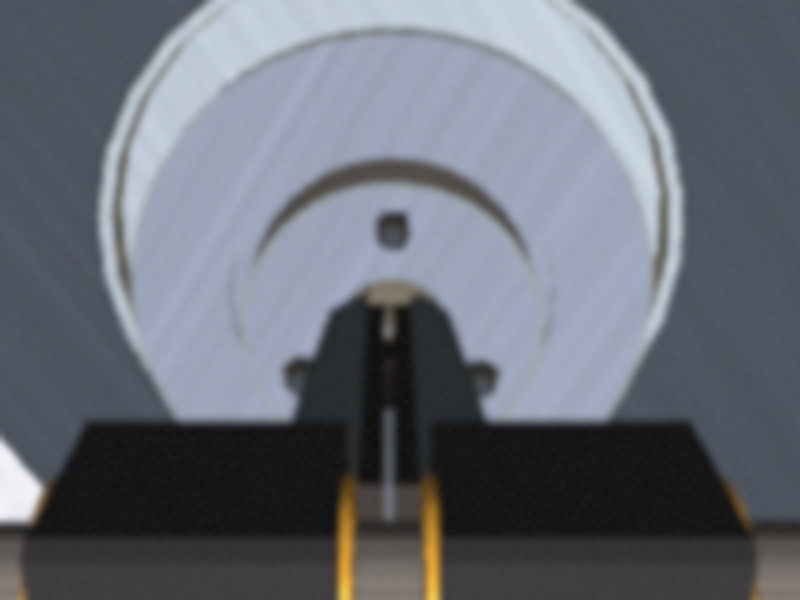

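```bash

python3 -m handwheel '{"gripper":[1,1,1,1],"offset":[[2,0,0],[4,0,0],[6,0,0],[8,0,0]],"rot":[[0,0,0],[0,0,0],[0,0,0],[0,0,0]]}' 40
python3 -m handwheel '{"gripper":[1,1],"offset":[[1,0,0],[2,0,0]],"rot":[[0,0,0],[0,0,0]]}' 40
python3 -m handwheel '{"gripper":[1,1],"offset":[[0.5,0,0],[1,0,0]],"rot":[[0,0,0],[0,0,0]]}' 40

```

```text
time_s: 9.95
ee_pos: [518.9, 148.7, 139.9]
ee_rot: [143.8, 89.9, 11.6]
force: [-2.1, -0.1, 7.5]
gripper_width: 0.4
time_s: 10.12
ee_pos: [518.9, 148.7, 138.0]
ee_rot: [143.6, 89.9, 11.4]
force: [-1.3, -1.6, 7.3]
gripper_width: 0.4
time_s: 10.28
ee_pos: [518.9, 148.7, 137.1]
ee_rot: [144.5, 89.9, 12.4]
force: [-1.8, -1.1, 7.8]
gripper_width: 0.2
```

```bash

python3 -m handwheel '{"gripper":[1,1,1],"offset":[[1,0,0],[2,0,0],[2.5,0,0]],"rot":[[0,0,0],[0,0,0],[0,0,0]]}' 40
python3 -m handwheel '{"gripper":[1,1],"offset":[[0.4,0,0],[0.8,0,0]],"rot":[[0,0,0],[0,0,0]]}' 40
python3 -m handwheel '{"gripper":[1,1],"offset":[[0.4,0,0],[0.8,0,0]],"rot":[[0,0,0],[0,0,0]]}' 40

```

```text
time_s: 10.53
ee_pos: [518.9, 148.7, 134.6]
ee_rot: [144.0, 89.9, 11.9]
force: [-1.8, -0.7, 10.1]
gripper_width: 0.1
time_s: 10.7
ee_pos: [518.9, 148.7, 134.5]
ee_rot: [144.2, 89.9, 12.1]
force: [-2.1, -0.5, 13.4]
gripper_width: 0.8
time_s: 10.87
ee_pos: [518.9, 148.7, 134.4]
ee_rot: [144.5, 89.9, 12.4]
force: [-4.8, -1.6, 17.0]
gripper_width: 0.7
```

```bash

python3 -m handwheel '{"gripper":[1,1,1,1,1],"offset":[[-10,0,0],[-35,0,0],[-70,0,0],[-100,0,0],[-110,0,0]],"rot":[[0,0,0],[0,0,0],[0,0,0],[0,0,0],[0,0,0]]}' 40
python3 -m handwheel '{"gripper":[1],"offset":[[0,0,0]],"rot":[[0,0,0]]}' 40
python3 - <<'E'
from h import *
s=state();print(s["ee_pos"],s["ee_rot"])
im=grab_frame("wrist");np.savez("w15.npz",im=im,pos=s["ee_pos"],rot=s["ee_rot"])
save("w15",im,None,1.25);save("w15z",im,(270,150,370,230),8)
E
```

```text
time_s: 11.28
ee_pos: [520.7, 149.2, 246.7]
ee_rot: [146.8, 89.5, 14.6]
force: [-0.5, 0.2, 0.4]
gripper_width: 0.3
time_s: 11.37
ee_pos: [520.2, 149.1, 244.9]
ee_rot: [146.3, 89.6, 14.1]
force: [0.5, -0.7, -0.6]
gripper_width: 0.4
[520.24198664 149.0781272  244.85634912] [146.28920325  89.58372632  14.14873225]
```

View pics/w15.png

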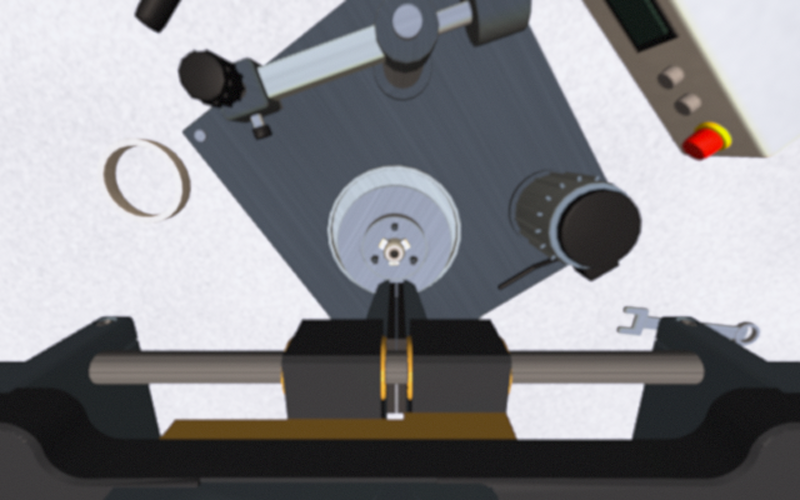

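View pics/w15z.png

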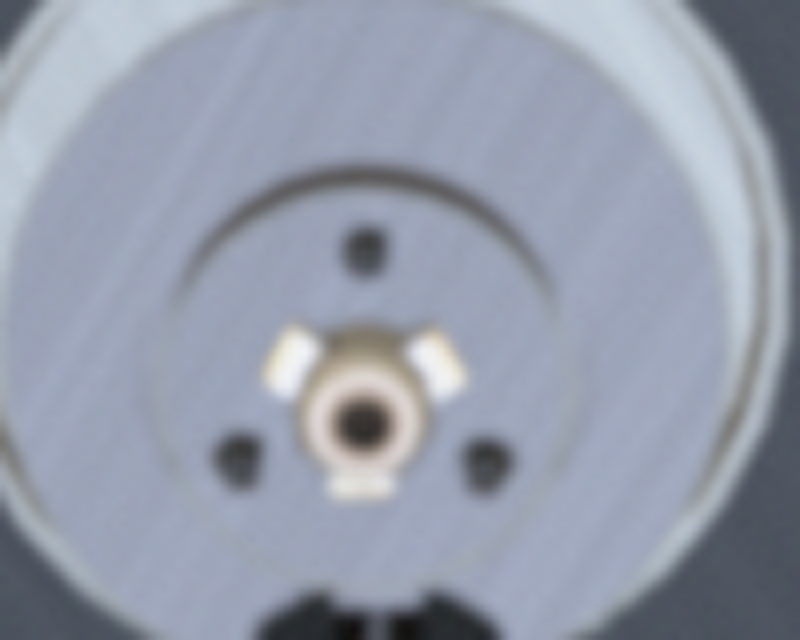

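```bash
python3 - <<'E'
from h import *
d=np.load("w15.npz");st=dict(ee_pos=d["pos"],ee_rot=d["rot"]);c=cam("wrist",st)
save("w15k",d["im"],(130,0,250,120),6)
f=lambda x,y,z:unproj(c,(x+.5)/1.25-.5,(y+.5)/1.25-.5,z)
K=f(204,77,220);P=f(407,20,182);S=np.array([518.1,149.2])
print(K,P,np.linalg.norm((K-P)[:2]),np.linalg.norm(P[:2]-S))
for q in (K[:2]-P[:2],S-P[:2]): print(np.degrees(np.arctan2(q[1],q[0]))%360)
s=state();T=R.from_euler('xyz',s["ee_rot"],degrees=True).as_matrix();print(s["ee_pos"],T.round(3))
E
```

```text
[526.55803396 297.47031712 220.        ] [625.1643327  256.44157368 182.        ] 106.80149783370864 151.53721147011686
157.4084677700262
225.04738627090052
[518.95329776 148.74043761 242.37544428] [[ 0.002  0.742 -0.671]
 [ 0.001 -0.671 -0.742]
 [-1.     0.001 -0.002]]
```

View pics/w15k.png

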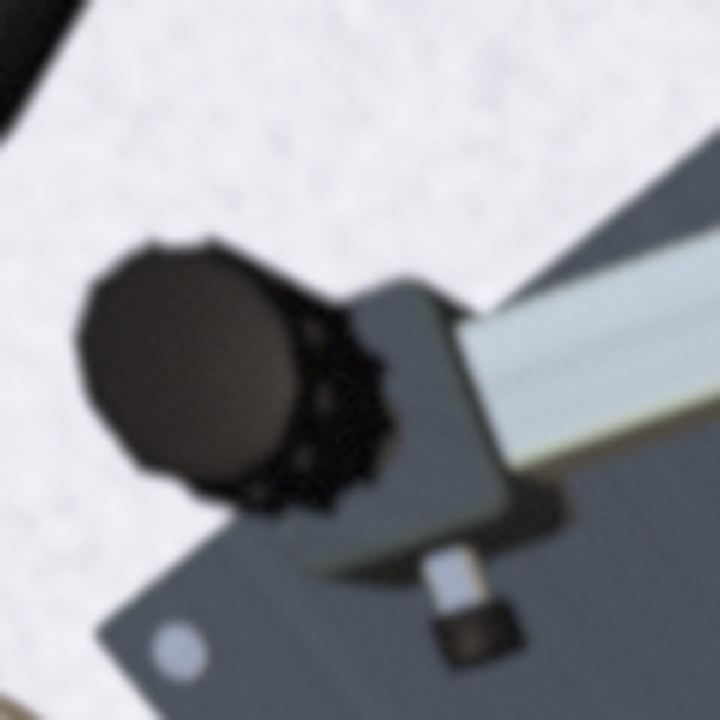

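```bash

python3 -m handwheel '{"gripper":[0.58,0.58,0.58,0.58,0.58],"offset":[[-3,-10,-12],[-6,-27,-33],[-6,-45,-55],[-6,-63,-77],[-6,-78,-95]],"rot":[[6,0,0],[13,0,0],[20,0,0],[27,0,0],[34,0,0]]}' 20
python3 - <<'E'
from h import *
s=state();T=R.from_euler('xyz',s["ee_rot"],degrees=True).as_matrix();print(s["ee_pos"],s["qpos"].round(1),np.degrees(np.arctan2(T[1,1],T[0,1])))
print(T.T@(np.array([526.3,297.5,245])-s["ee_pos"]))
E
```

```text
time_s: 11.83
ee_pos: [523.4, 272.6, 244.8]
ee_rot: [8.6, 89.8, -157.9]
force: [-0.3, 1.0, 0.1]
gripper_width: 30.9
[523.41218507 272.64419323 244.82478339] [ 26.4  18.9  84.4   0.   77.  102.9] -76.46928720619663
[ -0.22710535 -23.4901556   -8.62219921]
```

```bash

python3 -m handwheel '{"gripper":[0.56,0.56,0.56,0.56,0.56],"offset":[[0,-12,-4],[0,-25,-7.5],[0,-25,-7.5],[0,-25,-7.5],[0,-25,-7.5]],"rot":[[6,0,0],[13,0,0],[19,0,0],[19,0,0],[19,0,0]]}' 20
python3 - <<'E'
from h import *
s=state();T=R.from_euler('xyz',s["ee_rot"],degrees=True).as_matrix();print(s["ee_pos"],s["qpos"].round(1),np.degrees(np.arctan2(T[1,1],T[0,1])))
print(T.T@(np.array([526.3,297.5,245])-s["ee_pos"]),T.round(3))
im=grab_frame("wrist");np.savez("w16.npz",im=im,pos=s["ee_pos"],rot=s["ee_rot"])
save("w16",im,None,1.25)
E
```

```text
time_s: 12.25
ee_pos: [524.9, 297.1, 245.3]
ee_rot: [37.0, 89.8, -148.0]
force: [-0.7, 0.5, 0.2]
gripper_width: 40.2
[524.8951685  297.06078034 245.32197261] [ 28.4  20.   82.5  -0.   77.7 123.4] -94.96738733798163
[ 0.3161326  -0.56000458 -1.36256628] [[-0.003 -0.087 -0.996]
 [-0.002 -0.996  0.087]
 [-1.     0.002  0.003]]
```

View pics/w16.png

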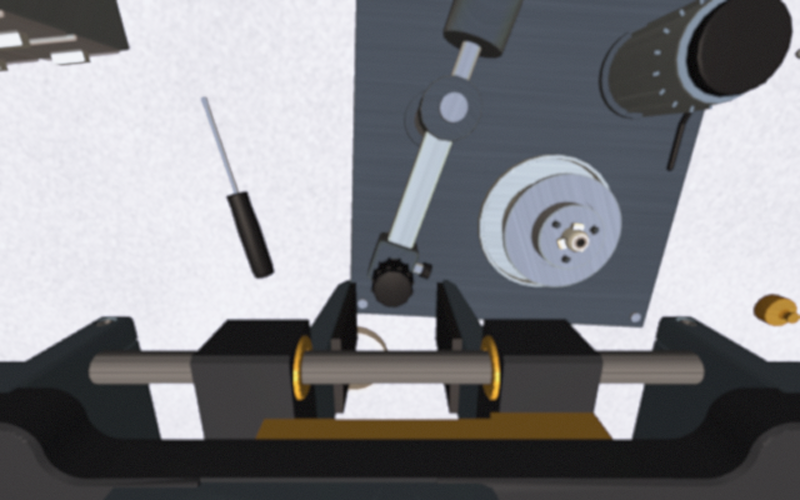

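```bash
python3 - <<'E'
from h import *
d=np.load("w16.npz");st=dict(ee_pos=d["pos"],ee_rot=d["rot"]);c=cam("wrist",st)
f=lambda x,y,z:unproj(c,(x+.5)/1.25-.5,(y+.5)/1.25-.5,z)
K=f(393,288,220);P=f(454,107,182);print(K,P,np.linalg.norm((K-P)[:2]))
T=R.from_euler('xyz',st["ee_rot"],degrees=True).as_matrix();print(T.T@(K-st["ee_pos"]))
S=f(580,242,134);print(S,np.linalg.norm((S-P)[:2]))
save("w16z",d["im"],(270,180,370,260),8)
E
```

```text
[527.0369849  299.09656469 220.        ] [624.62520331 253.94208994 182.        ] 107.52854021777281
[25.3098925  -2.2760126  -2.04039234]
[518.29860323 149.27914634 134.        ] 149.1967749228808
```

View pics/w16z.png

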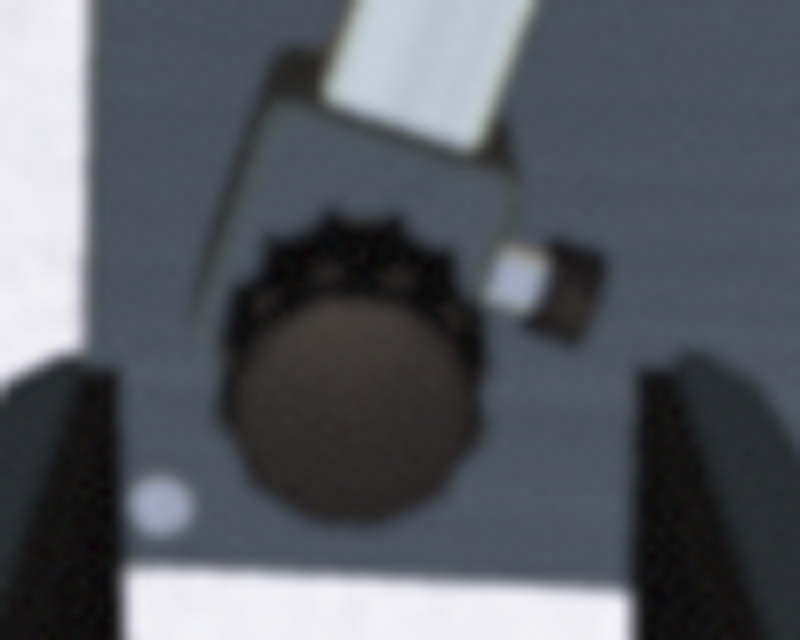

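```bash

python3 -m handwheel '{"gripper":[0.56,0.56,0.56,0.56,0.56],"offset":[[5,-2,-1.8],[18,-2,-1.8],[32,-2,-1.8],[44,-2,-1.8],[46,-2,-1.8]],"rot":[[0,0,0],[0,0,0],[0,0,0],[0,0,0],[0,0,0]]}' 20
python3 -m handwheel '{"gripper":[0.64,0.66],"offset":[[0,0,0],[0,0,0]],"rot":[[0,0,0],[0,0,0]]}' 10
python3 - <<'E'
from h import *
s=state();T=R.from_euler('xyz',s["ee_rot"],degrees=True).as_matrix();print(s["ee_pos"],s["force"],np.degrees(np.arctan2(T[1,1],T[0,1])))
print(T.T@(np.array([527,298.9,220])-s["ee_pos"]))
im=grab_frame("wrist");save("w17",im,None,1.25)
P=np.array([624.8,255]);psi0=-95
def fr(p): t=np.radians(p);return np.array([np.cos(t),np.sin(t)]),np.array([np.sin(t),-np.cos(t)])
ang=np.linspace(156.2,224.8,16);psi=np.linspace(-95,-55,16)
K=[P+107.8*np.array([np.cos(np.radians(a)),np.sin(np.radians(a))]) for a in ang]
for i in range(0,15,5):
    y,z=fr(psi[i])
    for j in range(1,6):
        d=K[i+j]-K[i];print(i+j,round(d@y,1),round(d@z,1),"rot",round(-(psi[i+j]-psi[i]),1))
E
```

```text
time_s: 12.72
ee_pos: [526.5, 298.2, 198.7]
ee_rot: [34.8, 89.7, -150.4]
force: [-0.7, -0.2, 0.6]
gripper_width: 40.0
time_s: 12.88
ee_pos: [528.0, 299.2, 201.9]
ee_rot: [-157.4, 90.0, 17.5]
force: [0.0, 0.5, -0.2]
gripper_width: 31.9
[528.01236491 299.19089483 201.85672357] [ 0.02589881  0.48224448 -0.15443073] -95.13371520593984
[-18.14384655   0.37652409   0.97316193]
1 8.2 2.4 rot -2.7
2 16.7 4.2 rot -5.3
3 25.2 5.3 rot -8.0
4 33.8 5.7 rot -10.7
5 42.4 5.5 rot -13.3
6 8.5 1.0 rot -2.7
7 17.1 1.4 rot -5.3
8 25.7 1.1 rot -8.0
9 34.3 0.1 rot -10.7
10 42.7 -1.6 rot -13.3
11 8.6 -0.4 rot -2.7
12 17.1 -1.5 rot -5.3
13 25.6 -3.2 rot -8.0
14 33.8 -5.6 rot -10.7
15 41.8 -8.7 rot -13.3
```

View pics/w17.png

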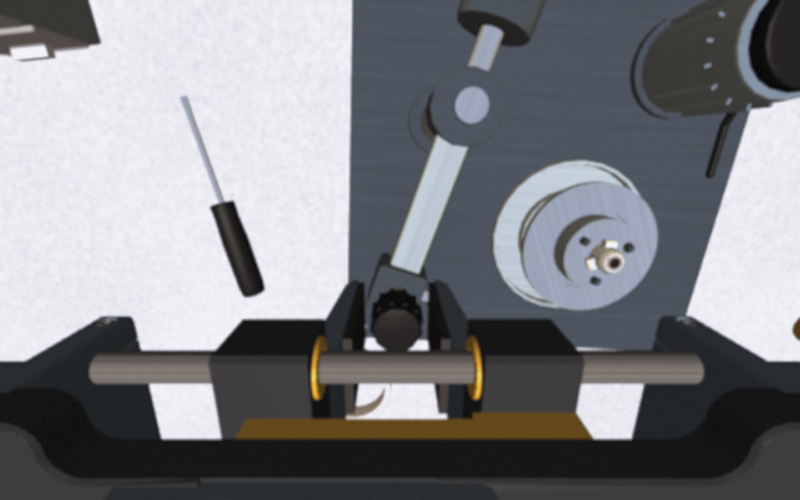

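```bash

python3 -m handwheel '{"gripper":[0.66,0.66,0.66,0.66,0.66],"offset":[[0,4,1.2],[0,8.2,2.4],[0,16.7,4.2],[0,25.2,5.3],[0,33.8,5.7]],"rot":[[-1,0,0],[-2.7,0,0],[-5.3,0,0],[-8,0,0],[-10.7,0,0]]}' 10
python3 - <<'E'
from h import *
s=state();T=R.from_euler('xyz',s["ee_rot"],degrees=True).as_matrix();print(s["ee_pos"],s["force"],np.degrees(np.arctan2(T[1,1],T[0,1])))
P=np.array([624.8,255]);q=s["ee_pos"][:2]-P;print(np.linalg.norm(q),np.degrees(np.arctan2(q[1],q[0]))%360)
def fr(p): t=np.radians(p);return np.array([np.cos(t),np.sin(t)]),np.array([np.sin(t),-np.cos(t)])
ang=np.linspace(156.2,224.8,16)[4:];psi=np.linspace(-95,-55,16)[4:]
K=[P+107.8*np.array([np.cos(np.radians(a)),np.sin(np.radians(a))]) for a in ang]
for i in (0,5):
    y,z=fr(psi[i])
    for j in range(1,6):
        d=K[i+j]-K[i];print(i+j,ang[i+j].round(1),round(d@y,1),round(d@z,1),"rot",round(-(psi[i+j]-psi[i]),1))
E
```

```text
time_s: 13.35
ee_pos: [518.1, 266.8, 202.4]
ee_rot: [-84.0, 89.9, 101.8]
force: [-2.3, 2.2, 1.1]
gripper_width: 31.3
[518.12884529 266.78713722 202.35771613] [-2.29698447  2.20366928  1.0536857 ] -84.24053470530376
107.32041674718367 173.69441112140987
1 179.1 8.5 1.3 rot -2.7
2 183.6 17.1 2.0 rot -5.3
3 188.2 25.7 1.9 rot -8.0
4 192.8 34.3 1.2 rot -10.7
5 197.4 42.7 -0.2 rot -13.3
6 201.9 8.6 -0.1 rot -2.7
7 206.5 17.2 -0.9 rot -5.3
8 211.1 25.6 -2.3 rot -8.0
9 215.7 34.0 -4.5 rot -10.7
10 220.2 42.1 -7.3 rot -13.3
```

```bash

python3 -m handwheel '{"gripper":[0.66,0.66,0.66,0.66,0.66],"offset":[[0,8.5,1.3],[0,17.1,2],[0,25.7,1.9],[0,34.3,1.2],[0,42.7,-0.2]],"rot":[[-2.7,0,0],[-5.3,0,0],[-8,0,0],[-10.7,0,0],[-13.3,0,0]]}' 10
python3 -m handwheel '{"gripper":[0.66,0.66,0.66,0.66],"offset":[[0,8.6,-0.1],[0,15.2,-0.9],[0,21,-1.6],[0,25.6,-2.3]],"rot":[[-2.7,0,0],[-5.3,0,0],[-6.8,0,0],[-8,0,0]]}' 10
python3 - <<'E'
from h import *
s=state();T=R.from_euler('xyz',s["ee_rot"],degrees=True).as_matrix();psi=np.degrees(np.arctan2(T[1,1],T[0,1]));print(s["ee_pos"],s["force"],psi)
P=np.array([624.8,255]);q=s["ee_pos"][:2]-P;print(np.linalg.norm(q),np.degrees(np.arctan2(q[1],q[0]))%360)
im=grab_frame("wrist");save("w18",im,None,1.25)
def fr(p): t=np.radians(p);return np.array([np.cos(t),np.sin(t)]),np.array([np.sin(t),-np.cos(t)])
y,z=fr(psi)
for a in (216,220,224.8,227,229):
    d=P+107.8*np.array([np.cos(np.radians(a)),np.sin(np.radians(a))])-s["ee_pos"][:2];print(a,d@y,d@z)
E
```

```text
time_s: 13.77
ee_pos: [522.3, 223.7, 202.3]
ee_rot: [-76.3, 89.9, 122.8]
force: [-1.6, 1.1, 0.6]
gripper_width: 31.0
time_s: 14.1
ee_pos: [533.3, 199.9, 202.2]
ee_rot: [-79.4, 89.9, 127.6]
force: [-1.5, 1.3, -0.2]
gripper_width: 30.8
[533.25130658 199.86722277 202.17991656] [-1.4961793   1.324655   -0.16942057] -63.035104472824735
106.86807939316557 211.0573402558929
216 9.30212837343087 -0.1331364271277564
220 16.687335670817326 -1.5733716620384273
224.8 25.39009530570518 -3.976248640859183
227 29.30509072440911 -5.319331582870087
229 32.81708320793236 -6.669928592528991
```

View pics/w18.png

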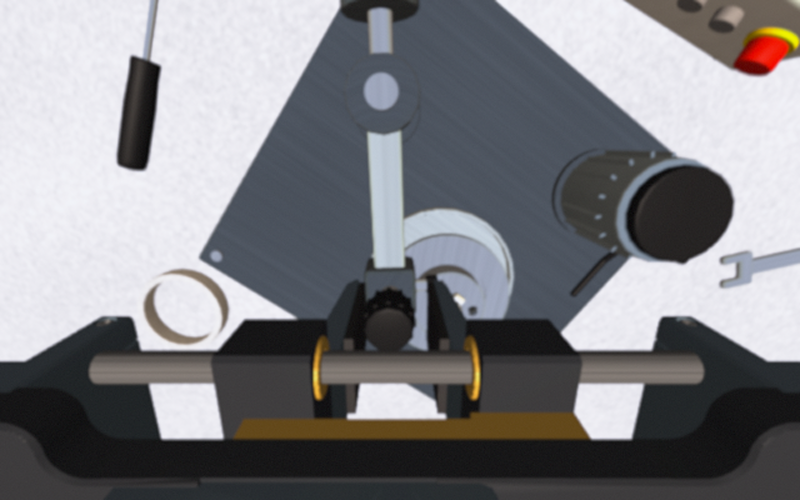

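```bash

python3 -m handwheel '{"gripper":[0.66,0.66,0.66,0.66],"offset":[[0,5,0],[0,10,-0.3],[0,15,-1.3],[0,20,-2.4]],"rot":[[-1.5,0,0],[-3,0,0],[-4.5,0,0],[-6,0,0]]}' 10
python3 -m handwheel '{"gripper":[0.66,0.66,0.66],"offset":[[0,2,-0.3],[0,4,-0.7],[0,5,-1]],"rot":[[0,0,0],[0,0,0],[0,0,0]]}' 10
python3 -m handwheel '{"gripper":[0.66,0.66],"offset":[[0,1,-0.3],[0,2,-0.6]],"rot":[[0,0,0],[0,0,0]]}' 10

```

```text
time_s: 14.48
ee_pos: [544.5, 183.5, 202.1]
ee_rot: [-92.8, 90.0, 120.1]
force: [-2.9, 1.0, 0.8]
gripper_width: 31.3
time_s: 14.73
ee_pos: [548.5, 179.8, 201.8]
ee_rot: [175.7, 90.0, 28.6]
force: [-1.0, 0.3, 0.4]
gripper_width: 31.0
time_s: 14.9
ee_pos: [550.0, 178.5, 201.7]
ee_rot: [-147.6, 90.0, 65.3]
force: [-1.3, -0.0, 1.3]
gripper_width: 31.0
```

```bash

python3 -m handwheel '{"gripper":[0.66,0.66],"offset":[[0,1,0],[0,1.5,0]],"rot":[[0,0,0],[0,0,0]]}' 10
python3 -m handwheel '{"gripper":[0.66,0.66],"offset":[[0,1,0],[0,1.5,0]],"rot":[[0,0,0],[0,0,0]]}' 10
python3 - <<'E'
from h import *
s=state();T=R.from_euler('xyz',s["ee_rot"],degrees=True).as_matrix();psi=np.degrees(np.arctan2(T[1,1],T[0,1]));print(s["ee_pos"],T.T@s["force"],psi)
P=np.array([624.8,255]);q=s["ee_pos"][:2]-P;print(np.linalg.norm(q),np.degrees(np.arctan2(q[1],q[0]))%360)
im=grab_frame("wrist");save("w19",im,None,1.25);np.savez("w19.npz",im=im,pos=s["ee_pos"],rot=s["ee_rot"])
E
```

```text
time_s: 15.07
ee_pos: [551.1, 177.2, 201.6]
ee_rot: [159.9, 90.0, 12.7]
force: [-0.8, 1.3, 1.2]
gripper_width: 31.4
time_s: 15.23
ee_pos: [551.7, 176.4, 201.6]
ee_rot: [-115.2, 89.9, 97.6]
force: [-2.9, 2.9, 1.1]
gripper_width: 30.9
[551.67626009 176.36652138 201.589474  ] [-1.0846008  -4.03603512  0.84550159] -57.15449469777345
107.37925916068352 227.0792828213366
```

View pics/w19.png

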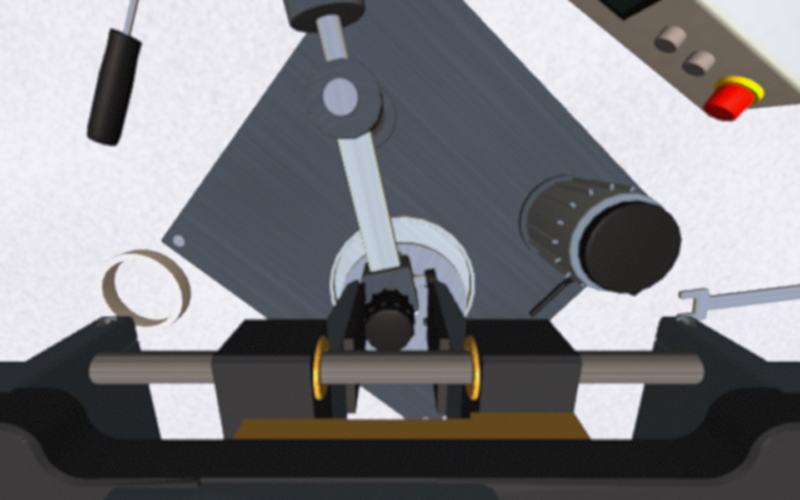

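```bash

python3 -m handwheel '{"gripper":[0.66,0.66],"offset":[[0,1,0],[0,1.5,0]],"rot":[[0,0,0],[0,0,0]]}' 10
python3 -m handwheel '{"gripper":[0.66,0.66],"offset":[[0,0.5,0],[0,1,0]],"rot":[[0,0,0],[0,0,0]]}' 10

```

```text
time_s: 15.45
ee_pos: [551.7, 176.2, 201.6]
ee_rot: [-95.6, 89.8, 117.2]
force: [-3.5, 7.5, 1.5]
gripper_width: 30.9
time_s: 15.62
ee_pos: [551.8, 176.2, 201.5]
ee_rot: [-93.2, 89.7, 119.6]
force: [-3.9, 8.8, 1.6]
gripper_width: 31.3
```

```bash

python3 -m handwheel '{"gripper":[0.66,0.66,0.66],"offset":[[0,-4,0.5],[0,-6,1],[0,-6,1]],"rot":[[0,0,0],[0,0,0],[0,0,0]]}' 10
python3 -m handwheel '{"gripper":[0.6,0.6,0.6,0.6,0.6],"offset":[[-5,0,0],[-15,0,0],[-28,0,0],[-40,0,0],[-40,0,0]],"rot":[[0,0,0],[0,0,0],[0,0,0],[0,0,0],[0,0,0]]}' 10
python3 -m handwheel '{"gripper":[1,1,1,1,1],"offset":[[0,0,0],[0,0,0],[0,0,0],[0,0,0],[0,0,0]],"rot":[[0,0,0],[0,0,0],[0,0,0],[0,0,0],[0,0,0]]}' 20
python3 - <<'E'
from h import *
s=state();T=R.from_euler('xyz',s["ee_rot"],degrees=True).as_matrix();print(s["ee_pos"],s["force"],s["gripper_width"])
print(T.T@(np.array([548.2,178.9,220])-s["ee_pos"]))
im=grab_frame("wrist");save("w20",im,None,1.25);np.savez("w20.npz",im=im,pos=s["ee_pos"],rot=s["ee_rot"])
E
```

```text
time_s: 15.87
ee_pos: [549.0, 178.0, 201.5]
ee_rot: [84.0, 89.9, -63.1]
force: [-0.8, -0.3, 0.3]
gripper_width: 31.1
time_s: 16.28
ee_pos: [550.8, 178.4, 245.1]
ee_rot: [159.6, 89.6, 12.4]
force: [0.5, -0.2, 0.0]
gripper_width: 36.6
time_s: 16.7
ee_pos: [548.7, 178.2, 240.9]
ee_rot: [-9.8, 89.9, -156.9]
force: [-0.0, 0.3, -0.5]
gripper_width: 6.0
[548.73294604 178.19756362 240.94889913] [-2.23651030e-04  2.97564556e-01 -4.72919518e-01] 6.034437243825942
[20.94913925 -0.87499559  0.04207421]
```

View pics/w20.png

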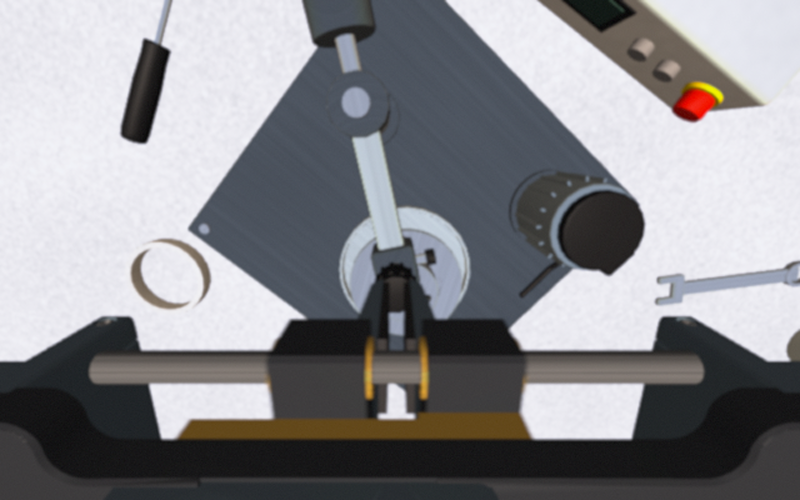

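```bash

python3 -m handwheel '{"gripper":[1,1,1,1,1],"offset":[[2,-0.9,0],[6,-0.9,0],[11,-0.9,0],[15,-0.9,0],[17,-0.9,0]],"rot":[[0,0,0],[0,0,0],[0,0,0],[0,0,0],[0,0,0]]}' 20
python3 -m handwheel '{"gripper":[1,1,1,1,1],"offset":[[2,0,0],[4,0,0],[6,0,0],[8,0,0],[9,0,0]],"rot":[[0,0,0],[0,0,0],[0,0,0],[0,0,0],[0,0,0]]}' 20
python3 -m handwheel '{"gripper":[1,1,1],"offset":[[2,0,0],[3,0,0],[4,0,0]],"rot":[[0,0,0],[0,0,0],[0,0,0]]}' 20

```

```text
time_s: 17.17
ee_pos: [548.0, 178.9, 223.5]
ee_rot: [-12.5, 89.9, -159.6]
force: [-0.2, 1.2, 0.3]
gripper_width: 0.5
time_s: 17.58
ee_pos: [548.5, 179.1, 215.6]
ee_rot: [138.5, 90.0, -8.7]
force: [-1.1, 0.3, 0.4]
gripper_width: 0.3
time_s: 17.83
ee_pos: [548.5, 179.1, 211.5]
ee_rot: [139.7, 90.0, -7.5]
force: [0.0, -0.4, 1.0]
gripper_width: 0.5
```

```bash

python3 -m handwheel '{"gripper":[1,1,1],"offset":[[1.5,0,0],[3,0,0],[4,0,0]],"rot":[[0,0,0],[0,0,0],[0,0,0]]}' 20
python3 -m handwheel '{"gripper":[1,1],"offset":[[0.7,0,0],[1.4,0,0]],"rot":[[0,0,0],[0,0,0]]}' 20
python3 -m handwheel '{"gripper":[1,1],"offset":[[0.6,0,0],[1.2,0,0]],"rot":[[0,0,0],[0,0,0]]}' 20

```

```text
time_s: 18.08
ee_pos: [548.5, 179.0, 207.4]
ee_rot: [106.0, 90.0, -41.2]
force: [0.2, -0.8, 2.4]
gripper_width: 0.3
time_s: 18.25
ee_pos: [548.5, 179.1, 206.1]
ee_rot: [81.4, 90.0, -65.8]
force: [-2.0, -0.9, 5.8]
gripper_width: 0.3
time_s: 18.42
ee_pos: [548.5, 179.0, 205.9]
ee_rot: [152.4, 90.0, 5.2]
force: [-2.6, -0.5, 8.4]
gripper_width: 0.4
```

```bash

python3 -m handwheel '{"gripper":[1,1,1],"offset":[[0.6,0,0],[1.2,0,0],[1.2,0,0]],"rot":[[0,0,0],[0,0,0],[0,0,0]]}' 20
python3 -m handwheel '{"gripper":[1,1,1,1,1],"offset":[[-4,0,0],[-15,0,0],[-40,0,0],[-75,0,0],[-100,0,0]],"rot":[[0,0,0],[0,0,0],[0,0,0],[0,0,0],[0,0,0]]}' 20
python3 -m handwheel '{"gripper":[1,1,1,1,1],"offset":[[0,-15,15],[0,-40,40],[0,-65,65],[0,-85,85],[0,-85,85]],"rot":[[0,0,0],[0,0,0],[0,0,0],[0,0,0],[0,0,0]]}' 20
python3 - <<'E'
from h import *
s=state();print(s["ee_pos"],s["force"])
im=grab_frame("wrist");save("w21",im,None,1.25);np.savez("w21.npz",im=im,pos=s["ee_pos"],rot=s["ee_rot"])
save("s21",grab_frame("scene"),(200,100,460,280),3);save("t21",grab_frame("top"),(150,100,500,290),2.2)
E
```

```text
time_s: 18.67
ee_pos: [548.6, 179.1, 205.6]
ee_rot: [159.6, 89.9, 12.4]
force: [-3.1, -0.5, 9.5]
gripper_width: 0.5
time_s: 19.08
ee_pos: [548.9, 179.2, 306.4]
ee_rot: [163.2, 89.9, 16.0]
force: [0.8, 0.6, 0.4]
gripper_width: 0.5
time_s: 19.5
ee_pos: [426.6, 204.8, 304.8]
ee_rot: [-60.9, 89.9, 152.1]
force: [-0.8, 0.1, 0.1]
gripper_width: 0.3
[426.56018999 204.82910982 304.79011077] [-0.77145454  0.14523365  0.06477845]
```

View pics/w21.png

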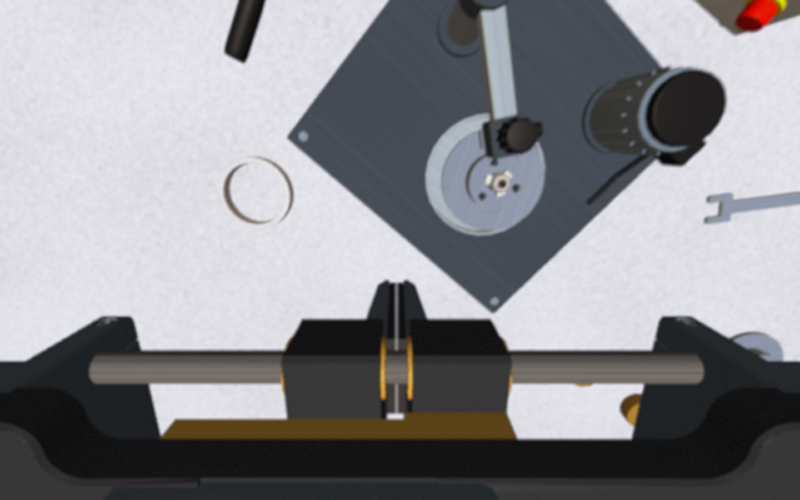

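View pics/s21.png

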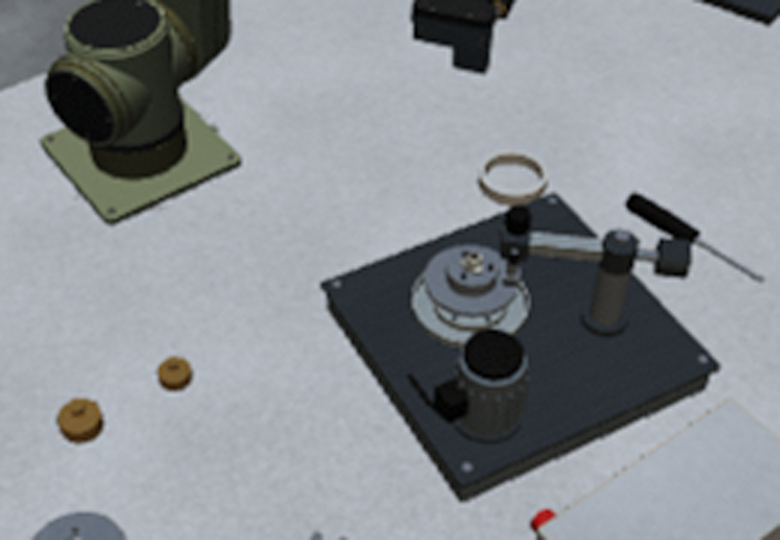

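View pics/t21.png

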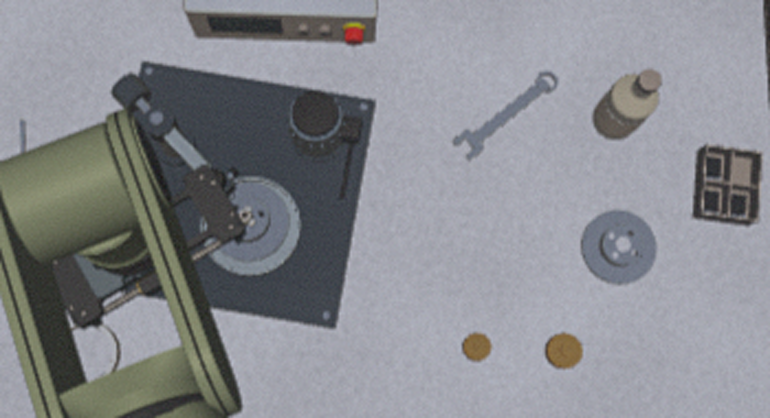

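```bash

python3 -m handwheel '{"gripper":[1,1],"offset":[[0,0,0],[0,0,0]],"rot":[[0,0,0],[0,0,0]]}' 20
python3 - <<'E'
from h import *
s=state();print(s["ee_pos"],s["force"])
im=grab_frame("wrist");np.savez("w22.npz",im=im,pos=s["ee_pos"],rot=s["ee_rot"]);save("w22",im,(330,0,450,200),4*.75)
E
```

```text
time_s: 19.82
ee_pos: [432.0, 204.2, 303.5]
ee_rot: [53.6, 90.0, -93.5]
force: [-0.2, -0.7, 0.2]
gripper_width: 0.3
[431.9901714  204.22758209 303.53638097] [-0.15569713 -0.65444361  0.15084043]
```

View pics/w22.png

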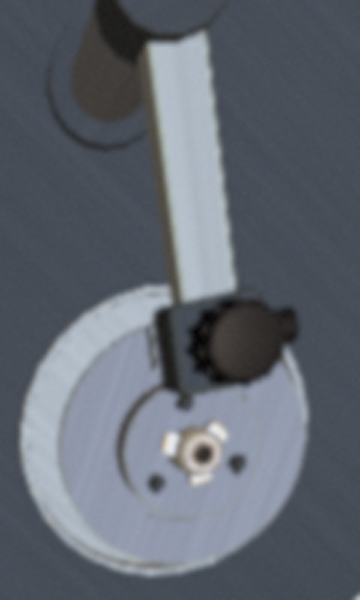

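```bash

python3 - <<'E'
from h import *
d=np.load("w22.npz");c=cam("wrist",dict(ee_pos=d["pos"],ee_rot=d["rot"]))
f=lambda x,y,z:unproj(c,(x+.5)/3-.5+330,(y+.5)/3-.5,z)
K=f(246,342,206);S=f(204,453,134);print(K,S,np.linalg.norm((K-S)[:2]))
q=(S-K)[:2];print(np.degrees(np.arctan2(q[1],q[0]))%360)
P=np.array([624.8,255]);q=K[:2]-P;print(np.linalg.norm(q),np.degrees(np.arctan2(q[1],q[0]))%360)
for z in (200,206,212,220): print(z,np.linalg.norm(f(246,342,z)[:2]-P))
E
```

```text
[547.34761919 179.71653968 206.        ] [518.55509452 149.08255916 134.        ] 42.04105420830693
226.77486288234596
108.0114377829726 224.18642777639946
200 108.37596069618384
206 108.0114377829726
212 107.67823638134958
220 107.28319065529058
```

```bash
python3 -c "
from workcell import *
print(job_done()); print(state()['time_s'])"
```

```text
the job is handed in; nothing more can be done
None
the job is handed in; nothing more can be done
```

The job is done and handed in at about 20 s of the 61 s allowed, and the robot was clear of everything at hand-in.

**What I did:** I gripped the three-hole disc by its hat, turned it about 32° to line up with the studs and lowered it onto the hub. I then pressed the centre pin flush with shut fingers, swung the load arm to its stop with the fingers around the knob, and pressed the knob down. Then I retreated.

**Last checks:**
- **Disc:** it met the hub at the expected seated height, and the pictures show a stud in each of the three holes.
- **Pin:** it stopped hard with the fingertips at 134.4 mm, against 134 mm for flush. All three lips are out over the disc.
- **Load arm:** it came to a firm stop at the predicted angle. After the press, the knob measured 42.0 mm from the spindle axis, as specified. Its bearing was within about 2° of the spindle line, which is about the limit of the camera measurement.
- **Pad:** the knob stopped firmly at about 206 mm, which is 14 mm down, so the pad rests on the disc.
- **Other items:** the four-hole disc and the weights, bottle, spanner, tray, tape roll and screwdriver looked undisturbed in the last pictures; I compared them by eye and did not measure them again.

No check failed. The highest wrist force I saw reported was about 18 N.

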